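# Rehang the lift-off guard door of a tube shaker

### The job

The teal-framed guard door of the tube shaker was washed and stands in the white slotted stand: lift it out and, holding it swung well open, lower both of its hinge knuckles gently onto the shaker's two upright hinge pins until it sits fully home. Nobody measured where the hinge bar is clamped in its slot, so feel for the pins and never press hard on the door. Then gently swing the door shut against its rubber stop, leave it hanging there and disturb nothing else on the bench.

Things in the scene. Friction and masses are not known exactly. Their poses are not given: they have to be found in the camera images.
- door: Loose guard door, 0.25 to 0.4 kg, teal frame and clear pane, 145 mm high, 191 wide, 10 thick. Origin: on the hinge axis (knuckle bores), level with the lower edge. z up along that axis, x across the thickness; the panel spans y = -14 to -205 mm at x = 0, centre of mass about y = -100. Starts upright in the stand, lower edge on the stand's base plate.
- knuckle_low (a point): Centre of the lower knuckle's underside: door x = y = 0, z = 15 mm. Two aluminium knuckles, rings round the hinge axis, outer diameter 25, bore 11 right through, 16 mm high; the upper one's underside is 90 mm above the lower one's.
- top_rail (a point): Middle of the door's plain top rail, to grip across its 10 mm thickness: door y = -110, z = 128 mm (17 below the top edge). The rail is 34 mm high and runs the full width from door y = -14 to -205; with the stiles the frame is 10 mm thick all round, the pane 6.
- guard: Tube shaker, fixed: white base 220 x 230 x 30 mm, clear panes at back and sides, open top, front open towards its -x, aluminium posts to z = 170. Origin: centre of the underside, z up. Shut: door axes parallel to the guard's. Open by angle a: door yaw = guard yaw - a, the free end swinging out to -x; it turns freely to 120 degrees.
- slot_low (a point): End of the hinge bar's clamping range, at the lower pin's foot height: guard x = -130, y = 85, z = 55 mm; guard axes. The steel bar with both pins is clamped firmly, so that the pin axis is at this x but an unmeasured 2.5 to 17.5 mm from here towards guard +y. Pins: greased brass, upright, 9 mm diameter, 14 tall, 0.5 mm step at the tip, on 15 mm shoulders; seated, the knuckles rest on the shoulders.
- slot_high (a point): The same end point for the upper pin's foot, 90 mm above: guard z = 145 mm; both pins shift together. Each pin stands on a short arm, 10 mm thick, from the bar, whose face is 17 mm behind the pin axis. The lower knuckle must come in sideways from the front, above its pin and below the upper arm (underside at z = 135).
- door_stop (a point): Face of the black rubber stop on the other front post, guard x = -125, y = -95, z = 100 mm, 16 mm wide, 24 high: the inner side of the shut door's free end touches it.
- stand: White plastic stand, fixed: base 110 x 200 x 12 mm, origin at the centre of its underside, z up. Two pairs of uprights (30 mm long, at y = -60 and 60 mm, tops at z = 57) form a 14 mm wide slot along y where the door stands, axes parallel, door origin about y = 110; it lifts straight out.
- rack: Bystander: loose blue tube rack with orange-capped tubes, 75 x 160 x 73 mm, origin at the centre of the underside.
- jug: Bystander: loose milky bottle with blue cap, diameter 100, height 210 mm, origin at the centre of the underside.
- cup: Bystander: loose lime-green cup, diameter 90, height 100 mm, origin at the centre of the underside.
- cap: Bystander: loose white screw cap, diameter 34, height 14 mm, origin at the centre of the underside. The door may pass above it.
- timer: Bystander: loose white timer, 60 x 75 x 20 mm, origin at the centre of the underside.
- pipette: Bystander: loose grey pipette lying on the bench along its own x from -82 to 160 mm, 24 mm wide and 22 mm high, origin under the middle of its handle.
- icebox: Bystander: loose white foam box, 170 x 210 x 130 mm, origin at the centre of the underside.
Not all that is in view belongs to the job. Leave any purple look-alike of the door alone.

How it is judged:
By the outcome, as a careful person would: the job done as asked, in the order asked, and still so for the second after the job is handed in, with the robot touching nothing.
It also fails if it takes over 72 s, if anything falls off the work surface, if the arm or the gripper's body presses on something with over 40 N, if the wrist force passes 120 N, or if a joint passes its speed limit or range.

### The arm

A 6-joint arm with a two-finger parallel gripper is mounted at the origin on the work surface. World frame = base frame: x ahead of the robot, y to its left, z up, the work surface at z = 0. Lengths are in m, angles in degrees, forces in N, time in s.
With the tool pointing down it reaches from about 0.25 to 0.725 m from the base axis. Payload 9.7 kg.
Tool frame: the origin (TCP) lies midway between the tips of the shut fingers; the grasp point (between the pads) lies 19 mm behind it; x points along the fingers, y is the direction in which the jaws open and shut, and the axes are right-handed (so a half turn about x gives the same grasp; the last joint's range is limited). The gripper opens to 85 mm and grips with 20 to 120 N. Pads are 22 mm wide; open, the fingers measure 114 mm over their backs; the gripper's body (76 mm by 85 mm) begins 54 mm behind the grasp point. The pads swing forward as they close: fully open they stand 13 mm farther back than shut.
Start: joints at [-70.932, 4.979, 10.078, 95.1, 0, 90], TCP at [0.18, -0.52, 0.231] pointing down, gripper open.
Joint ranges: [-179.16, 179.16], [-48.56, 103.87], [-65.8, 70.77], [-126.05, 130.52], [-82.76, 87.17], [-180, 180]. Speed limits (degrees/s): [127.2, 127.2, 147.25, 180, 180, 180].

### API

Orientations are given as [roll, pitch, yaw] about the fixed x, y, z axes, in that order (R = Rz(yaw) Ry(pitch) Rx(roll)).
In Python, from workcell import bot, cams gives the robot as it stands.
- The arm moves only by the tool apply_moves, never from a script. Its argument "commands" is a list of rows, each a list of 5 numbers: the shift along the tool's x, y, z in m, then the turn about the tool's x in rad, then the opening, from -1 (shut) to 1 (fully open). In form: [[tx, ty, tz, roll, hand], ...]. A call has 1 to 12 rows; each row is the pose to reach, as a shift and turn from the pose measured when the call began, along the tool's axes at that moment; what a row does not reach only later rows make up. A row lasts 1/10 s, in which the tool goes at most 50 mm and 8.59 degrees, less where a joint would pass 70% of its speed; a pose out of reach is approached as far as the arm can. A call with a gripper value outside its range is refused whole. The fingers move at their own pace and stop on an object; "newtons" is the grip in N (left out, the last holds). Time passes only in rows, so rows that repeat a pose let the fingers close. It gives the time, the measured TCP pose, the force and the opening at its end, in the units of the state.
- bot.get_obs(): the state, without advancing time (a new reading comes with each control period).
- cams.camera(name): name is "scene" or "top" or "wrist"; returns a dict with "frame" (480x640x3 uint8, blue, green, red), "depth" (480x640 float32, m along the optical axis (not along the pixel's ray), 0 where there is no reading), "camera_matrix" (3x3 intrinsics, pixels), "R" (3x3) and "t" (3): a world point X has camera coordinates R X + t; the wrist camera has in their place "mount" (4x4, takes a point from camera to tool coordinates, whose origin is the TCP and whose axes are the tool frame's). Camera axes: x right, y down, z forward; pixel columns grow to the right and rows downward; lengths in m; the calibration is good to about 2 mm. A picture is of the moment at which its call begins: read the wrist's pose just before it.
- bot.job_done(): hands the job in, once; it reports no verdict.
Trained networks look in the newest picture that a camera, given by its name, has taken for a name from the list of things; names that differ only in an ending like _2 or _b are one class to them, and where a whole thing is asked for, a point or a joint stands for the part that bears it (a point fixed in the world has none). Each returns a list of dicts, best first, with "confidence" (0 to 1); they miss things now and then, are a little off and sometimes report something else, mostly with a low value. They report only what shows in the picture. A call takes as long as a camera call. They do not tell look-alikes from the thing itself.
- cams.spot_in(name, camera): "rect" ([left, top, right, bottom] in pixels, round what is visible of it).
The state is a dict: "time": time; "q": joint angles; "qd": joint speeds; "joint_efforts": joint torques, N m; "ee_pos": TCP position; "tcp_rot": TCP orientation; "wrist_force": force on the tool from outside, world axes, zero at the start; "torque": the same for the moment, N m; "opening": finger opening in m.
Only numpy, scipy, OpenCV 4.12 (cv2) and the standard library are available. Lean on these libraries where they do the work, as an engineer would, in place of code of your own. Each camera call takes 0.05 s, during which the arm holds its last target. There are 200 camera calls.

## Working session

There is one attempt and no reset: what is moved stays moved. The work goes in short steps, Python scripts to look and compute and a tool call to move; the robot and the scene stay as the last step left them, time stands still between calls to the robot, and variables do not carry over. Pictures are saved under pics/ and viewed, about 8 in all and at most 12, crops included, and the job is handed in when it is done.

Besides the shell and the picture viewer there is one more tool, called after "Call:" as name(argument=value, ...), one argument or row to a line, values as JSON. apply_moves: Moves the arm, as the interface text tells. Its arguments: {"type":"object","properties":{"commands":{"type":"array"},"newtons":{"type":"number"}},"required":["commands"]}

```bash
mkdir -p pics; ls
cat > h.py <<'E'
import numpy as np, cv2
from scipy.spatial.transform import Rotation as Ro
from workcell import bot, cams
def pts(c):
    K=c["camera_matrix"];d=c["depth"];v,u=np.mgrid[0:480,0:640]
    P=np.stack([(u-K[0,2])*d/K[0,0],(v-K[1,2])*d/K[1,1],d],-1)
    if "R" in c: W=(P-c["t"])@c["R"]
    else:
        o=bot.get_obs(); T=c["mount"]; P=P@T[:3,:3].T+T[:3,3]
        W=P@Ro.from_euler('xyz',o["tcp_rot"],degrees=True).as_matrix().T+np.array(o["ee_pos"])
    W[d==0]=np.nan
    return W
E
python3 - <<'E'
from h import *
np.set_printoptions(precision=3,suppress=True)
print(bot.get_obs())
for n in ["top","scene"]:
    c=cams.camera(n); cv2.imwrite(f"pics/{n}1.png",c["frame"]); np.savez(f"{n}1.npz",**c)
    W=pts(c); print(n,c["R"],c["t"],c["camera_matrix"][0,0])
    for t in ["door","guard","stand","rack","jug","cup","cap","timer","pipette","icebox","door_stop"]:
        for r in cams.spot_in(t,n)[:2]:
            x=[int(k) for k in r["rect"]]; print(n,t,round(r["confidence"],2),x,np.nanmedian(W[max(x[1],0):x[3],max(x[0],0):x[2]].reshape(-1,3),axis=0))
E
```

```text
pics
{'time': 0.0, 'q': array([-70.931,   5.012,  10.034,  95.099,  -0.001,  90.   ]), 'qd': array([ 0.012, -0.138,  0.007, -0.007,  0.103,  0.046]), 'joint_efforts': array([  0.002, -52.04 ,  46.48 ,   0.017,   0.   ,   0.   ]), 'ee_pos': array([ 0.18 , -0.52 ,  0.231]), 'tcp_rot': array([-89.545,  89.923, 109.524]), 'wrist_force': array([-0.011,  0.629, -0.056]), 'torque': array([ 0.041,  0.039, -0.023]), 'opening': 0.08547124578412758}
top [[ 0.011 -1.     0.012]
 [-0.988 -0.013 -0.155]
 [ 0.155 -0.01  -0.988]] [-0.062  0.551  1.591] 588.3515241632797
top door 0.81 [151, 327, 233, 376] [0.233 0.298 0.001]
top guard 0.89 [305, 199, 402, 297] [ 0.52  -0.137  0.031]
top guard 0.38 [336, 136, 369, 174] [ 0.792 -0.135  0.017]
top stand 0.9 [162, 220, 204, 294] [0.489 0.331 0.015]
top stand 0.69 [299, 199, 401, 299] [ 0.517 -0.129  0.03 ]
top rack 0.7 [253, 255, 261, 268] [0.483 0.131 0.012]
top rack 0.57 [238, 141, 294, 180] [0.763 0.111 0.046]
top jug 0.56 [448, 231, 494, 273] [ 0.498 -0.44   0.135]
top cup 0.72 [339, 136, 370, 171] [ 0.796 -0.141  0.029]
top cap 0.48 [255, 254, 263, 
[... 458 characters left out ...]
 -0.583]] [ 0.444 -0.078  1.535] 510.77522083658187
scene door 0.77 [417, 278, 489, 385] [0.464 0.341 0.012]
scene door 0.68 [479, 217, 536, 317] [0.23  0.271 0.023]
scene guard 0.95 [243, 172, 362, 288] [ 0.499 -0.154  0.043]
scene stand 0.73 [407, 324, 502, 404] [0.52  0.359 0.011]
scene rack 0.79 [234, 312, 317, 391] [0.785 0.103 0.006]
scene jug 0.84 [220, 136, 257, 211] [ 0.524 -0.439  0.111]
scene cup 0.67 [189, 255, 234, 312] [ 0.787 -0.137  0.053]
scene cap 0.48 [375, 293, 389, 308] [0.488 0.126 0.013]
scene timer 0.56 [390, 267, 415, 290] [0.398 0.105 0.019]
scene icebox 0.92 [141, 184, 243, 279] [ 0.744 -0.322  0.083]
scene door_stop 0.98 [245, 172, 364, 291] [ 0.498 -0.144  0.037]
```

Run:
```python
import cv2
a=cv2.imread("pics/top1.png")[110:400,120:520]; cv2.imwrite("pics/top1c.png",cv2.resize(a,None,fx=2,fy=2,interpolation=3))
b=cv2.imread("pics/scene1.png")[120:420,130:570]; cv2.imwrite("pics/scene1c.png",cv2.resize(b,None,fx=1.8,fy=1.8,interpolation=3))
```

```text
(no output)
```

View pics/top1c.png

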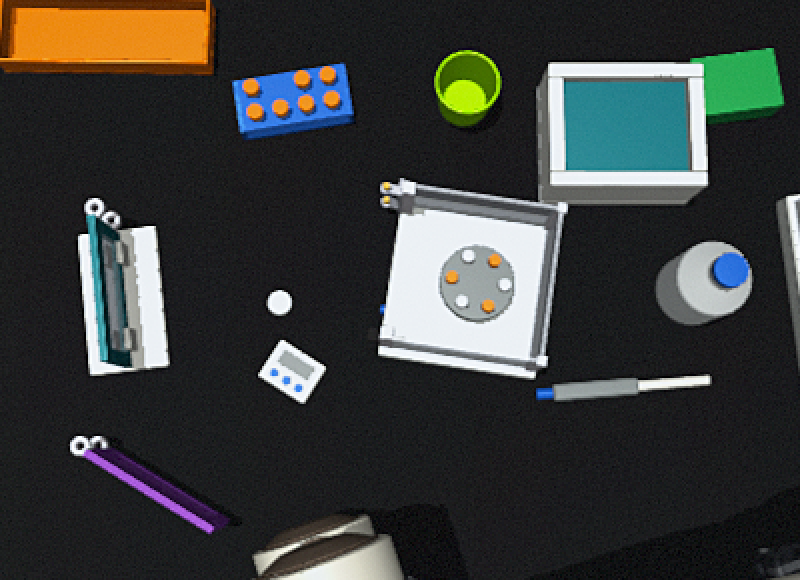

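View pics/scene1c.png

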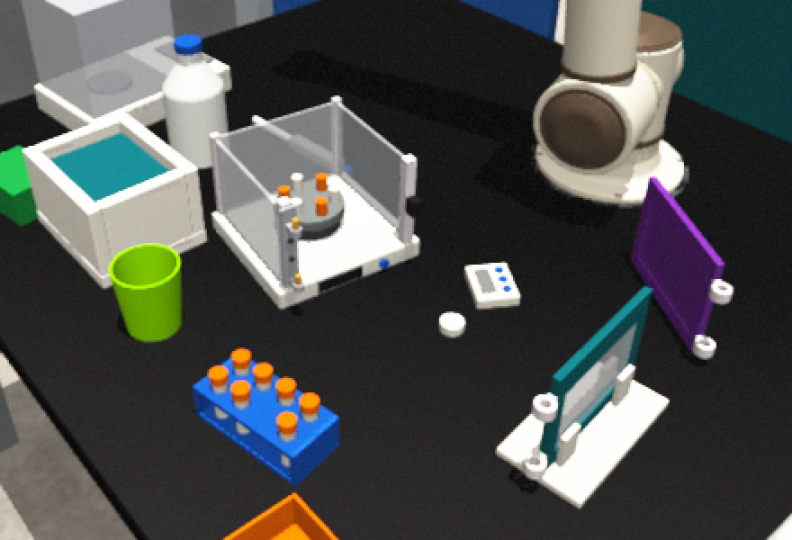

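Top crop: the teal door stands in the stand at left, with its knuckles at (95,205). The guard's front faces left (world +y), with brass pins at (387,187)/(387,200), and the purple look-alike is at lower left. Scene crop: this agrees, with brass pins at (297,222)/(297,280).

Run:
```python
from h import *
np.set_printoptions(precision=4,suppress=True)
print(Ro.from_euler('xyz',bot.get_obs()["tcp_rot"],degrees=True).as_matrix())
w=cams.camera("wrist"); print(w["mount"],w["camera_matrix"])
for n in ["top","scene"]:
    c=dict(np.load(f"{n}1.npz")); W=pts(c); hsv=cv2.cvtColor(c["frame"],cv2.COLOR_BGR2HSV).astype(int)
    H,S,V=hsv[...,0],hsv[...,1],hsv[...,2]
    m=(H>84)&(H<98)&(S>120)&(V>40)&(W[...,1]>.2)&(W[...,2]>.03)
    P=W[m]; print(n,"door teal",len(P),np.nanmin(P,0),np.nanmax(P,0))
    if len(P)>10:
        q=P[P[:,2]>.115]; ce=q[:,:2].mean(0); u,s,vt=np.linalg.svd(q[:,:2]-ce); t=(q[:,:2]-ce)@vt[0]
        print(" top rail",len(q),ce,vt[0],np.degrees(np.arctan2(vt[0][1],vt[0][0])),t.min(),t.max(),s/np.sqrt(len(q)),q[:,2].max())
    # guard base top
    g=(np.abs(W[...,2]-.030)<.006)&(S<60)&(V>130)&(W[...,1]<.05)&(W[...,1]>-.3)&(W[...,0]<.68)&(W[...,0]>.35)
    Q=W[g][:,:2].astype(np.float32); r=cv2.minAreaRect(Q); print(" guard base",len(Q),r, cv2.boxPoints(r).ravel())
    g=(np.abs(W[...,2]-.012)<.005)&(S<60)&(V>130)&(W[...,1]<.45)&(W[...,1]>.22)&(W[...,0]<.7)&(W[...,0]>.3)
    Q=W[g][:,:2].astype(np.float32); r=cv2.minAreaRect(Q); print(" stand base",len(Q),r)
    b=(H>10)&(H<28)&(S>110)&(V>90)&(W[...,0]>.55)&(W[...,0]<.68)&(W[...,1]>-.06)&(W[...,1]<.05)
    print(" brass",np.c_[np.argwhere(b),W[b]][:30])
```

```text
[[ 0.      0.3267 -0.9451]
 [-0.     -0.9451 -0.3267]
 [-1.      0.      0.    ]]
[[ 0.0014 -0.2648  0.9643 -0.1418]
 [ 1.     -0.0004 -0.0015 -0.0005]
 [ 0.0008  0.9643  0.2648 -0.0677]
 [ 0.      0.      0.      1.    ]] [[344.8166   0.     319.1419]
 [  0.     344.8166 233.0914]
 [  0.       0.       1.    ]]
top door teal 347 [0.3896 0.3251 0.0301] [0.5773 0.3608 0.1667]
 top rail 299 [0.485  0.3413] [-0.9897 -0.1432] -171.76486080331173 -0.09263212996834984 0.09544963985224242 [0.0566 0.0026] 0.1667109414594385
 guard base 3574 ((0.47963809967041016, -0.14055006206035614), (0.2964946925640106, 0.2647053599357605), 10.534738540649414) [ 0.3097 -0.0375  0.3581 -0.2978  0.6496 -0.2436  0.6012  0.0167]
 stand base 1263 ((0.4850415587425232, 0.34299370646476746), (0.19936323165893555, 0.11123646050691605), 8.340493202209473)
 brass [[201.     312.       0.6239  -0.0245   0.1642]
 [201.     313.       0.6261  -0.027    0.1546]
 [202.     312.       0.6227  -0.0245   0.1576]
 [203.     312.       0.62    -0.0245   0.1577]
 [203.     313.       0.6192  -0.0272   0.1616]
 [203.     314. 
[... 1926 characters left out ...]
  0.6237  -0.0233   0.1522]
 [246.     293.       0.6285  -0.0244   0.151 ]
 [246.     294.       0.626   -0.0242   0.1499]
 [246.     295.       0.6247  -0.0221   0.1506]
 [272.     294.       0.6273  -0.0274   0.0729]
 [272.     295.       0.624   -0.028    0.0709]
 [272.     296.       0.6213  -0.0278   0.0695]
 [273.     294.       0.6261  -0.0292   0.0681]
 [273.     295.       0.6262  -0.0252   0.0708]
 [273.     296.       0.6231  -0.0255   0.0689]
 [274.     294.       0.6305  -0.0232   0.0713]
 [274.     295.       0.6244  -0.0279   0.065 ]
 [274.     296.       0.6254  -0.0223   0.0692]
 [275.     294.       0.6291  -0.0254   0.0661]
 [275.     295.       0.6244  -0.028    0.0619]]
```

Call:
apply_moves(
  commands=[
    [-0.08, -0.02, -0.03, -0.1, 1],
    [-0.08, -0.04, -0.06, -0.2, 1],
    [-0.06, -0.41, -0.587, -1.117, 1],
    [-0.06, -0.41, -0.587, -1.117, 1],
    [-0.06, -0.41, -0.587, -1.117, 1],
    [-0.06, -0.41, -0.587, -1.117, 1],
    [-0.06, -0.41, -0.587, -1.117, 1],
    [-0.06, -0.41, -0.587, -1.117, 1],
    [-0.06, -0.41, -0.587, -1.117, 1],
    [-0.06, -0.41, -0.587, -1.117, 1],
    [-0.06, -0.41, -0.587, -1.117, 1],
    [-0.06, -0.41, -0.587, -1.117, 1],
  ],
)

```text
time: 2.45
ee_pos: [0.5111, -0.0633, 0.2946]
tcp_rot: [85.2, 90.0, -11.8]
wrist_force: [1.0, -0.2, -0.5]
opening: 0.0853
```

Call:
apply_moves(
  commands=[
    [0.025, 0.073, -0.133, 0, 1],
    [0.025, 0.073, -0.133, 0, 1],
    [0.025, 0.073, -0.133, 0, 1],
    [0.025, 0.073, -0.133, 0, 1],
    [0.025, 0.073, -0.133, 0, 1],
  ],
)

```text
time: 2.95
ee_pos: [0.5999, 0.0611, 0.2684]
tcp_rot: [-62.8, 89.9, -159.6]
wrist_force: [0.0, 0.5, -0.2]
opening: 0.0856
```

Run:
```python
from h import *
np.set_printoptions(precision=4,suppress=True)
o=bot.get_obs(); print(o["q"],o["ee_pos"],o["tcp_rot"],o["qd"])
c=cams.camera("wrist"); cv2.imwrite("pics/w1.png",c["frame"]); np.savez("w1.npz",**c)
W=pts(c); np.save("w1W.npy",W)
hsv=cv2.cvtColor(c["frame"],cv2.COLOR_BGR2HSV).astype(int);H,S,V=hsv[...,0],hsv[...,1],hsv[...,2]
b=((H>10)&(H<28)&(S>100)&(V>80)&(W[...,0]>.55)&(W[...,0]<.68)&(W[...,1]>-.06)&(W[...,1]<.03)).astype(np.uint8)
n,l,st,ce=cv2.connectedComponentsWithStats(b)
for i in range(1,n):
    if st[i,4]>15: P=W[l==i]; print(st[i],ce[i],np.nanmedian(P,0),np.nanmin(P,0),np.nanmax(P,0)); q=P[P[:,2]>np.nanmax(P[:,2])-.004]; print("  tip",q.mean(0),q.min(0),q.max(0))
```

```text
[  5.8278  13.7667  24.2259 100.5402  -0.0211 102.6189] [0.5999 0.0611 0.2684] [ -62.7654   89.9162 -159.5565] [-2.4059 -2.8342 -0.7264  0.702  -0.2532 -0.7432]
[347 277   8  11  68] [350.0735 282.0147] [ 0.6229 -0.0241  0.0681] [ 0.6193 -0.0294  0.0566] [ 0.627  -0.0221  0.0706]
  tip [ 0.6231 -0.0257  0.0688] [ 0.6193 -0.0294  0.0666] [ 0.627  -0.0223  0.0706]
[355 323  10  10  79] [359.5696 327.8228] [ 0.6227 -0.0251  0.1588] [ 0.619  -0.0291  0.1561] [ 0.6264 -0.0218  0.1608]
  tip [ 0.6227 -0.0255  0.1588] [ 0.619  -0.0291  0.1571] [ 0.6264 -0.0218  0.1608]
```

View pics/w1.png

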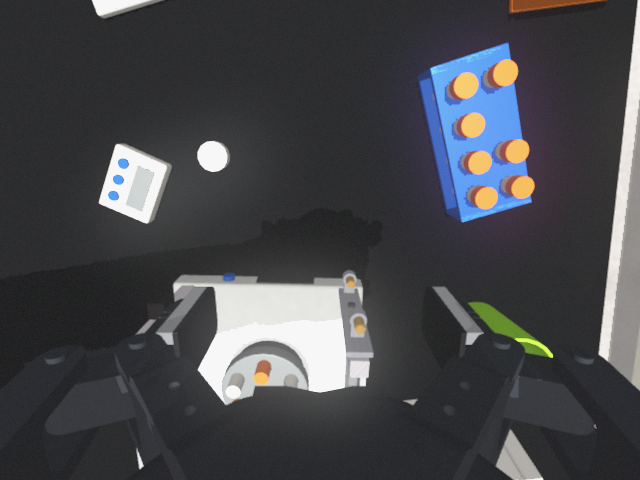

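Call:
apply_moves(
  commands=[
    [0.038, -0.145, -0.266, -1.826, 1],
    [0.038, -0.145, -0.266, -1.826, 1],
    [0.038, -0.145, -0.266, -1.826, 1],
    [0.038, -0.145, -0.266, -1.826, 1],
    [0.038, -0.145, -0.266, -1.826, 1],
    [0.038, -0.145, -0.266, -1.826, 1],
    [0.038, -0.145, -0.266, -1.826, 1],
    [0.038, -0.145, -0.266, -1.826, 1],
    [0.038, -0.145, -0.266, -1.826, 1],
    [0.038, -0.145, -0.266, -1.826, 1],
    [0.038, -0.145, -0.266, -1.826, 1],
    [0.038, -0.145, -0.266, -1.826, 1],
  ],
)

```text
time: 4.2
ee_pos: [0.4877, 0.3396, 0.2326]
tcp_rot: [4.6, 89.9, 11.1]
wrist_force: [-0.2, -0.3, -0.5]
opening: 0.0856
```

Call:
apply_moves(
  commands=[
    [0, 0, 0, -0.027, 1],
    [0, 0, 0, -0.027, 1],
    [0, 0, 0, -0.027, 1],
  ],
)

```text
time: 4.5
ee_pos: [0.4879, 0.3385, 0.2336]
tcp_rot: [13.4, 89.9, 21.2]
wrist_force: [0.3, 0.1, -0.8]
opening: 0.0855
```

```bash
cat >> h.py <<'E'
def teal(W,c,zlo):
    hsv=cv2.cvtColor(c["frame"],cv2.COLOR_BGR2HSV).astype(int);H,S,V=hsv[...,0],hsv[...,1],hsv[...,2]
    return (H>84)&(H<98)&(S>120)&(V>30)&(W[...,2]>zlo)
def axes(o):
    R=Ro.from_euler('xyz',o["tcp_rot"],degrees=True).as_matrix(); return R,np.degrees(np.arctan2(R[1,1],R[0,1]))
def loc(o,p): # world delta -> tool
    return axes(o)[0].T@(np.array(p)-np.array(o["ee_pos"]))
E
python3 - <<'E'
from h import *
np.set_printoptions(precision=4,suppress=True)
o=bot.get_obs(); print(o["q"],o["ee_pos"],axes(o)[1],o["qd"])
c=cams.camera("wrist"); cv2.imwrite("pics/w2.png",c["frame"]); np.savez("w2.npz",**c)
W=pts(c); np.save("w2W.npy",W)
q=W[teal(W,c,.148)]; ce=np.median(q[:,:2],0); u,s,vt=np.linalg.svd(q[:,:2]-ce,full_matrices=False); t=(q[:,:2]-ce)@vt[0];n=(q[:,:2]-ce)@vt[1]
print(len(q),ce,np.degrees(np.arctan2(*vt[0][::-1])),np.percentile(t,[0,1,99,100]),np.percentile(n,[1,5,50,95,99]),np.percentile(q[:,2],[5,50,95]))
i=np.argmin(q[:,0]);print("end",q[q[:,0]<q[:,0].min()+.004].mean(0),q[:,0].min(),q[:,0].max())
# guard front edge
c=dict(np.load("w1.npz"));W=np.load("w1W.npy");hs=cv2.cvtColor(c["frame"],cv2.COLOR_BGR2HSV)
E=[]
for u in range(185,335,3):
    r=[v for v in range(260,330) if abs(W[v,u,2]-.030)<.005 and hs[v,u,2]>100]
    if r: E.append(W[r[0],u])
E=np.array(E); p=np.polyfit(E[:,0],E[:,1],1); r=E[:,1]-np.polyval(p,E[:,0]); k=abs(r)<.003; p=np.polyfit(E[k,0],E[k,1],1)
print("front edge slope deg",np.degrees(np.arctan(p[0])),k.sum(),len(E),"y at pin x",np.polyval(p,.6227))
E
```

```text
[34.766  11.071  17.1269 95.9105 -0.035  26.9339] [0.4879 0.3385 0.2336] 97.83218863608283 [ 0.6206  0.5282  0.0339 -0.1381  0.0066  0.0621]
1157 [0.5438 0.3516] 7.792738765592184 [-0.1523 -0.1504  0.0361  0.0376] [-0.0043 -0.0043  0.      0.0042  0.0049] [0.1551 0.156  0.157 ]
end [0.394  0.3319 0.1561] 0.3923050153920477 0.5815481187272747
front edge slope deg -8.27202322687527 50 50 y at pin x -0.04719527193719589
```

View pics/w2.png

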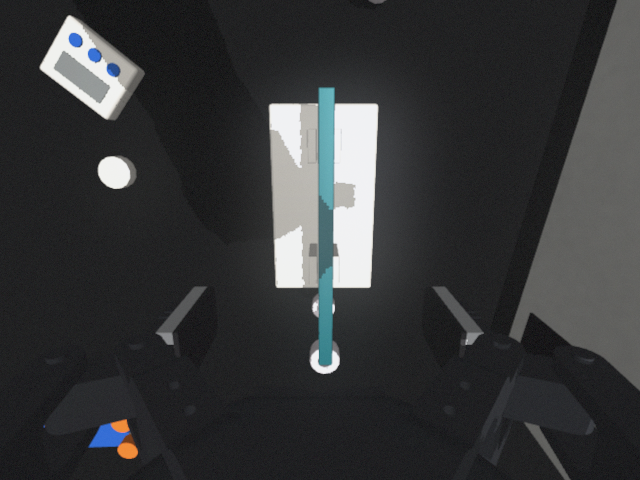

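The knuckles show at (324,360) and (323,305), the teal rail at columns 319–335, centred between the open fingers. The door's length (190 mm) and top (0.156 m) agree with the data. Next: descend, close gently and lift.

Call:
apply_moves(
  commands=[
    [0.04, 0.005, -0.001, 0, 1],
    [0.08, 0.005, -0.001, 0, 1],
    [0.112, 0.005, -0.001, 0, 1],
    [0.112, 0.005, -0.001, 0, 1],
    [0.112, 0.005, -0.001, 0, -0.2],
    [0.112, 0.005, -0.001, 0, -1],
    [0.112, 0.005, -0.001, 0, -1],
    [0.112, 0.005, -0.001, 0, -1],
    [0.112, 0.005, -0.001, 0, -1],
    [0.112, 0.005, -0.001, 0, -1],
  ],
  newtons=40,
)

```text
time: 5.55
ee_pos: [0.4867, 0.3439, 0.1221]
tcp_rot: [17.1, 89.8, 24.9]
wrist_force: [-0.3, -0.1, 4.4]
opening: 0.0095
```

Call:
apply_moves(
  commands=[
    [0, 0, 0, 0, -1],
    [0, 0, 0, 0, -1],
    [-0.01, 0, 0, 0, -1],
    [-0.03, 0, 0, 0, -1],
    [-0.06, 0, 0, 0, -1],
    [-0.09, 0, 0, 0, -1],
    [-0.09, 0, 0, 0, -1],
    [-0.09, 0, 0, 0, -1],
  ],
)

```text
time: 6.35
ee_pos: [0.4866, 0.3439, 0.2121]
tcp_rot: [19.0, 89.8, 26.8]
wrist_force: [0.2, 0.5, -4.2]
opening: 0.0098
```

Run:
```python
from h import *
np.set_printoptions(precision=4,suppress=True)
o=bot.get_obs(); print(o["ee_pos"],axes(o)[1],o["qd"].max(),o["wrist_force"],o["torque"],o["opening"])
c=cams.camera("wrist"); cv2.imwrite("pics/w3.png",c["frame"]); np.savez("w3.npz",**c)
W=pts(c)
q=W[teal(W,c,.2)]; L=(q-o["ee_pos"])@axes(o)[0]
L=L[L[:,0]<-.033+.004]
print(len(L),np.percentile(L,[0,1,5,50,95,99,100],axis=0))
print("fit y vs z",np.polyfit(L[:,2],L[:,1],1),"x vs z",np.polyfit(L[:,2],L[:,0],1))
```

```text
[0.4866 0.3439 0.2121] 97.86042847515729 0.8009338976601527 [ 0.199   0.4775 -4.2435] [0.0341 0.0916 0.0129] 0.009824860917609667
3644 [[-0.0354 -0.0043 -0.0956]
 [-0.0345 -0.0041 -0.095 ]
 [-0.0342 -0.0037 -0.0939]
 [-0.0331  0.     -0.077 ]
 [-0.0321  0.0048  0.0203]
 [-0.0317  0.0053  0.0227]
 [-0.0311  0.0055  0.0243]]
fit y vs z [0.005  0.0004] x vs z [ 0.0041 -0.0329]
```

View pics/w3.png

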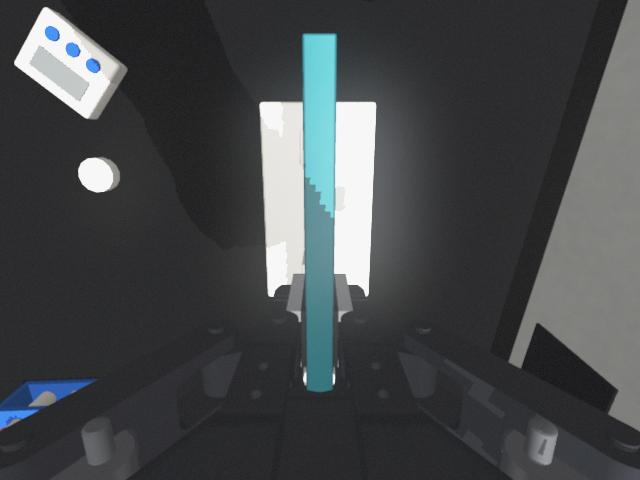

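The door is held straight: rail at columns 304–336, free end at row 35, stand empty. Now turning it to about 85° open and staging in front of the pins.

Call:
apply_moves(
  commands=[
    [0, 0, 0, 0.147, -1],
    [0, 0, 0, 0.294, -1],
    [0, 0, 0, 0.441, -1],
    [0, 0, 0, 0.588, -1],
    [0, -0.01, 0.006, 0.735, -1],
    [0, -0.03, 0.016, 0.882, -1],
    [0, -0.06, 0.033, 1.029, -1],
    [0, -0.09, 0.05, 1.176, -1],
    [0, -0.125, 0.069, 1.323, -1],
    [0, -0.16, 0.088, 1.47, -1],
    [0.01, -0.195, 0.107, 1.617, -1],
    [0.02, -0.22, 0.121, 1.764, -1],
  ],
)

```text
time: 7.6
ee_pos: [0.6368, 0.1399, 0.1887]
tcp_rot: [-55.9, 90.0, -149.5]
wrist_force: [0.5, 0.1, -3.5]
opening: 0.0096
```

Call:
apply_moves(
  commands=[
    [0, 0, 0, 0, -1],
    [0, 0, 0, 0, -1],
    [0, 0, 0, 0, -1],
  ],
)

```text
time: 7.9
ee_pos: [0.6361, 0.1406, 0.188]
tcp_rot: [-80.3, 89.9, -173.8]
wrist_force: [-0.5, 0.6, -3.6]
opening: 0.0095
```

Run:
```python
from h import *
np.set_printoptions(precision=4,suppress=True)
o=bot.get_obs(); R,h=axes(o); print(o["q"],o["ee_pos"],h,o["wrist_force"],o["torque"],o["opening"])
off=R@np.array([.111,.001,.1095]); print("origin",o["ee_pos"]+off)
tgt=np.array([.6227,-.0262]); print("move to pin, tool:",R.T@np.r_[tgt-(o["ee_pos"]+off)[:2],0])
print("guard dirs in tool: +y",R.T@np.array([np.cos(np.radians(-8.27)),np.sin(np.radians(-8.27)),0]),"-x",R.T@np.array([.144,.990,0]))
for n in ["scene","top"]:
    c=cams.camera(n); W=pts(c); np.savez(n+"2.npz",**c)
    cv2.imwrite(f"pics/{n}2.png",c["frame"])
a=cv2.imread("pics/scene2.png")[130:330,200:460]; cv2.imwrite("pics/scene2c.png",cv2.resize(a,None,fx=3,fy=3,interpolation=3))
```

```text
[ 12.454   18.8448  21.4577  92.7234   0.0121 105.9526] [0.6361 0.1406 0.188 ] -3.498609403426974 [-0.5317  0.6288 -3.5958] [ 0.0328 -0.0433 -0.0209] 0.009465907407048918
origin [0.6302 0.0312 0.077 ]
move to pin, tool: [ 0.     -0.004   0.0577]
guard dirs in tool: +y [-0.0019  0.9965  0.0832] -x [-0.0005  0.0833 -0.9969]
```

View pics/scene2c.png

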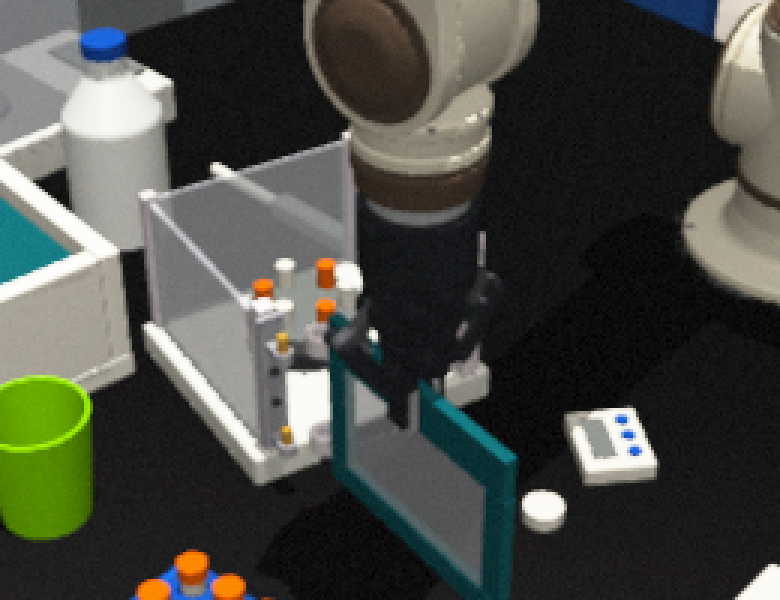

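The door is held well open in front of the guard. Pins are at (283,342) and (287,435), the knuckles to their right at about (318,340) and (322,435), at the right heights. Moving in from the front.

Call:
apply_moves(
  commands=[
    [0, -0.001, 0.015, 0, -1],
    [0, -0.002, 0.03, 0, -1],
    [0, -0.003, 0.043, 0, -1],
    [0, -0.004, 0.053, 0, -1],
    [0, -0.004, 0.0577, 0, -1],
    [0.006, -0.004, 0.0577, 0, -1],
    [0.012, -0.004, 0.0577, 0, -1],
    [0.014, -0.004, 0.0577, 0, -1],
    [0.014, -0.004, 0.0577, 0, -1],
  ],
)

```text
time: 8.9
ee_pos: [0.6285, 0.084, 0.174]
tcp_rot: [-82.7, 89.9, -176.1]
wrist_force: [-0.2, 0.6, -4.5]
opening: 0.0093
```

Run:
```python
from h import *
np.set_printoptions(precision=4,suppress=True)
o=bot.get_obs(); R,h=axes(o); print(o["ee_pos"],h,o["wrist_force"],o["torque"])
print("origin",o["ee_pos"]+R@np.array([.111,.001,.1095]))
c=cams.camera("scene"); W=pts(c); np.savez("scene3.npz",**c)
a=c["frame"][225:295,265:335]; 
b=np.load("scene1.npz")["frame"][225:295,265:335]
d=np.hstack([cv2.resize(x,None,fx=5.6,fy=5.6,interpolation=2) for x in (b,a)])
# project predicted pin tips / knuckle ring centres
K=c["camera_matrix"]
for z in (.159,.069): p=K@(c["R"]@np.array([.6227,-.0262,z])+c["t"]); print(z,p[:2]/p[2])
# bright low-sat points near hinge in z band of knuckle tops
hs=cv2.cvtColor(c["frame"],cv2.COLOR_BGR2HSV)
og=o["ee_pos"]+R@np.array([.111,.001,.1095])
for zt in (og[2]+.015+.016,og[2]+.105+.016):
    m=(abs(W[...,2]-zt)<.003)&(np.hypot(W[...,0]-og[0],W[...,1]-og[1])<.017)&(hs[...,1]<90)
    q=W[m]; print("ring top",zt,len(q), q.mean(0) if len(q) else 0,q.min(0),q.max(0))
cv2.imwrite("pics/scene3c.png",d)
```

```text
[0.6285 0.084  0.174 ] -3.457202529819459 [-0.1536  0.6061 -4.4808] [ 0.0379  0.0466 -0.0634]
origin [ 0.6227 -0.0254  0.063 ]
0.159 [294.4753 241.7839]
0.069 [295.9428 272.7574]
ring top 0.09403425928556926 38 [ 0.6282 -0.026   0.0945] [ 0.6153 -0.0365  0.0917] [ 0.6356 -0.0133  0.097 ]
ring top 0.18403425928556927 30 [ 0.6301 -0.0268  0.1842] [ 0.6189 -0.038   0.1814] [ 0.6354 -0.0117  0.1868]
```

View pics/scene3c.png

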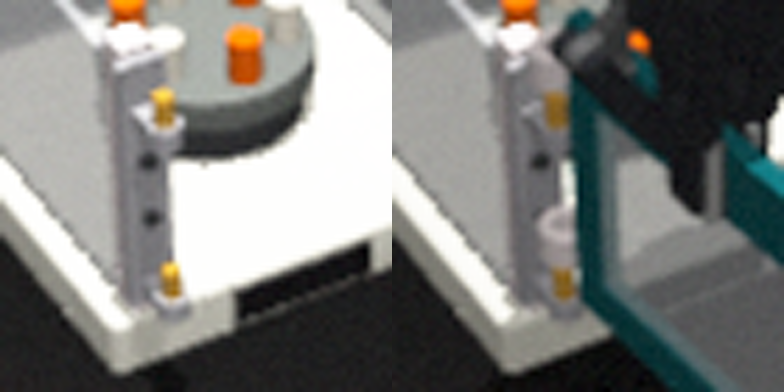

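Call:
apply_moves(
  commands=[
    [0.002, 0, 0.0005, 0, -1],
    [0.004, 0, 0.0005, 0, -1],
    [0.006, 0, 0.0005, 0, -1],
    [0.007, 0, 0.0005, 0, -1],
    [0.008, 0, 0.0005, 0, -1],
  ],
)

```text
time: 9.45
ee_pos: [0.6286, 0.0835, 0.1664]
tcp_rot: [-84.3, 89.9, -177.7]
wrist_force: [0.5, 0.3, -3.4]
opening: 0.0095
```

Call:
apply_moves(
  commands=[
    [0.0007, 0, 0, 0, -1],
    [0.0014, 0, 0, 0, -1],
    [0.002, 0, 0, 0, -1],
    [0.002, 0, 0, 0, -1],
  ],
)

```text
time: 9.85
ee_pos: [0.6286, 0.0835, 0.1644]
tcp_rot: [-84.0, 89.9, -177.4]
wrist_force: [-0.5, -1.2, -2.3]
opening: 0.0095
```

```bash
cat > s.py <<'E'
from h import *
np.set_printoptions(precision=4,suppress=True)
o=bot.get_obs(); R,h=axes(o); print(o["ee_pos"],round(h,2),o["wrist_force"],o["torque"],"origin",o["ee_pos"]+R@np.array([.111,.001,.1095]))
E
python3 s.py
```

```text
[0.6286 0.0835 0.1644] -3.46 [-0.5398 -1.1724 -2.2702] [ 0.0037 -0.006   0.09  ] origin [ 0.6229 -0.0259  0.0534]
```

Call:
apply_moves(
  commands=[
    [0.0005, 0, 0, 0, -1],
    [0.001, 0, 0, 0, -1],
    [0.001, 0, 0, 0, -1],
  ],
)

```text
time: 10.15
ee_pos: [0.6287, 0.0834, 0.1634]
tcp_rot: [-73.9, 89.9, -167.3]
wrist_force: [1.1, -1.0, -3.3]
opening: 0.0093
```

```bash
python3 s.py
```

```text
[0.6287 0.0834 0.1634] -3.46 [ 1.116  -1.0339 -3.2755] [-0.1086 -0.109   0.0349] origin [ 0.623  -0.026   0.0524]
```

Call:
apply_moves(
  commands=[
    [0.0005, 0, 0, 0, -1],
    [0.001, 0, 0, 0, -1],
    [0.0015, 0, 0, 0, -1],
    [0.0015, 0, 0, 0, -1],
  ],
)

```text
time: 10.55
ee_pos: [0.6288, 0.0833, 0.1618]
tcp_rot: [-57.7, 89.9, -151.2]
wrist_force: [1.8, -1.5, -3.5]
opening: 0.0096
```

```bash
python3 s.py
```

```text
[0.6288 0.0833 0.1618] -3.46 [ 1.7672 -1.5408 -3.4813] [-0.3811 -0.3261  0.0977] origin [ 0.6231 -0.0261  0.0508]
```

Call:
apply_moves(
  commands=[
    [0, 0.0005, 0.0005, 0, -1],
    [0, 0.0005, 0.0005, 0, -1],
    [0, 0.0005, 0.0005, 0, -1],
  ],
)

```text
time: 10.85
ee_pos: [0.6291, 0.0828, 0.1616]
tcp_rot: [-71.2, 89.9, -164.6]
wrist_force: [0.2, -0.9, -3.6]
opening: 0.0097
```

```bash
python3 s.py
```

```text
[0.6291 0.0828 0.1616] -3.46 [ 0.2129 -0.9273 -3.6333] [-0.0139 -0.0252  0.0538] origin [ 0.6234 -0.0266  0.0507]
```

Call:
apply_moves(
  commands=[
    [0.0007, 0.0002, 0.0004, 0, -1],
    [0.0015, 0.0002, 0.0004, 0, -1],
    [0.0022, 0.0002, 0.0004, 0, -1],
    [0.003, 0.0002, 0.0004, 0, -1],
    [0.003, 0.0002, 0.0004, 0, -1],
  ],
)

```text
time: 11.35
ee_pos: [0.6292, 0.0824, 0.1584]
tcp_rot: [-73.6, 89.9, -167.0]
wrist_force: [-0.4, 0.9, -3.7]
opening: 0.0096
```

```bash
python3 s.py
```

```text
[0.6292 0.0824 0.1584] -3.46 [-0.4104  0.9383 -3.673 ] [-0.0196 -0.0036  0.029 ] origin [ 0.6234 -0.027   0.0475]
```

Call:
apply_moves(
  commands=[
    [0.001, 0, 0, 0, -1],
    [0.002, 0, 0, 0, -1],
    [0.003, 0, 0, 0, -1],
    [0.004, 0, 0, 0, -1],
    [0.0045, 0, 0, 0, -1],
    [0.0045, 0, 0, 0, -1],
  ],
)

```text
time: 11.95
ee_pos: [0.6292, 0.0824, 0.1538]
tcp_rot: [-74.8, 89.9, -168.3]
wrist_force: [0.2, 0.5, -3.7]
opening: 0.0093
```

```bash
python3 s.py
```

```text
[0.6292 0.0824 0.1538] -3.46 [ 0.1825  0.4644 -3.6973] [ 0.0446 -0.0436  0.0422] origin [ 0.6234 -0.027   0.0429]
```

Call:
apply_moves(
  commands=[
    [0.0006, 0, 0, 0, -1],
    [0.0012, 0, 0, 0, -1],
    [0.0018, 0, 0, 0, -1],
    [0.0018, 0, 0, 0, -1],
  ],
)

```text
time: 12.35
ee_pos: [0.6291, 0.0824, 0.1519]
tcp_rot: [-75.0, 89.9, -168.5]
wrist_force: [-0.1, -0.2, -3.7]
opening: 0.0097
```

```bash
python3 s.py
```

```text
[0.6291 0.0824 0.1519] -3.46 [-0.1092 -0.1686 -3.7483] [ 0.0279 -0.0002  0.0213] origin [ 0.6233 -0.027   0.0409]
```

Call:
apply_moves(
  commands=[
    [0.0004, 0, 0, 0, -1],
    [0.0008, 0, 0, 0, -1],
    [0.001, 0, 0, 0, -1],
    [0.001, 0, 0, 0, -1],
  ],
)

```text
time: 12.75
ee_pos: [0.6291, 0.0824, 0.1509]
tcp_rot: [-75.5, 89.9, -169.0]
wrist_force: [-0.3, 0.6, -3.8]
opening: 0.0096
```

```bash
python3 s.py
```

```text
[0.6291 0.0824 0.1509] -3.46 [-0.2796  0.5719 -3.7681] [-0.0075 -0.0308 -0.0225] origin [ 0.6233 -0.027   0.0399]
```

Call:
apply_moves(
  commands=[
    [0.0004, 0, 0, 0, -1],
    [0.0008, 0, 0, 0, -1],
    [0.001, 0, 0, 0, -1],
    [0.001, 0, 0, 0, -1],
  ],
)

```text
time: 13.15
ee_pos: [0.6292, 0.0825, 0.1502]
tcp_rot: [-72.4, 89.9, -165.9]
wrist_force: [0.3, 1.1, -0.5]
opening: 0.0098
```

```bash
python3 s.py
```

```text
[0.6292 0.0825 0.1502] -3.46 [ 0.2754  1.1252 -0.5003] [-0.034   0.0617  0.0348] origin [ 0.6235 -0.0269  0.0392]
```

Seated: the lift force of 3.3 N appeared at the expected height (lower edge 39–40 mm). Now opening the fingers a little to a loose cage and swinging along the arc about the hinge.

Call:
apply_moves(
  commands=[
    [0, 0, 0, 0, -0.8],
    [0, 0, 0, 0, -0.6],
    [0, 0, 0, 0, -0.6],
    [0, 0, 0, 0, -0.6],
  ],
)

```text
time: 13.55
ee_pos: [0.6293, 0.0824, 0.1504]
tcp_rot: [-68.5, 89.9, -162.0]
wrist_force: [-0.5, 0.1, 0.1]
opening: 0.0175
```

Run:
```python
exec(open("s.py").read())
print(o["opening"])
r=.1095
for a0 in (0,30,60):
    print([[0,round(-r*np.sin(np.radians(t)),4),round(r*(1-np.cos(np.radians(t))),4),round(-np.radians(t),3),-0.6] for t in range(3,31,3)])
c=cams.camera("wrist"); W=pts(c)
q=W[teal(W,c,.17)]; L=(q-o["ee_pos"])@R; L=L[L[:,0]<-.029]
print(len(L),np.percentile(L,[1,50,99],axis=0),np.polyfit(L[:,2],L[:,1],1),np.polyfit(L[:,2],L[:,0],1))
```

```text
[0.6293 0.0824 0.1504] -3.46 [-0.4518  0.0598  0.1425] [-0.0092  0.0105 -0.0192] origin [ 0.6236 -0.027   0.0395]
0.017500817906215774
[[0, np.float64(-0.0057), np.float64(0.0002), np.float64(-0.052), -0.6], [0, np.float64(-0.0114), np.float64(0.0006), np.float64(-0.105), -0.6], [0, np.float64(-0.0171), np.float64(0.0013), np.float64(-0.157), -0.6], [0, np.float64(-0.0228), np.float64(0.0024), np.float64(-0.209), -0.6], [0, np.float64(-0.0283), np.float64(0.0037), np.float64(-0.262), -0.6], [0, np.float64(-0.0338), np.float64(0.0054), np.float64(-0.314), -0.6], [0, np.float64(-0.0392), np.float64(0.0073), np.float64(-0.367), -0.6], [0, np.float64(-0.0445), np.float64(0.0095), np.float64(-0.419), -0.6], [0, np.float64(-0.0497), np.float64(0.0119), np.float64(-0.471), -0.6], [0, np.float64(-0.0547), np.float64(0.0147), np.float64(-0.524), -0.6]]
[[0, np.float64(-0.0057), np.float64(0.0002), np.float64(-0.052), -0.6], [0, np.float64(-0.0114), np.float64(0.0006), np.float64(-0.105), -0.6], [0, np.float64(-0.0171), np.float64(0.0013), np.float64(-0.157), -0.6], [0, np.float64(-0.0228), np
[... 618 characters left out ...]
6], [0, np.float64(-0.0171), np.float64(0.0013), np.float64(-0.157), -0.6], [0, np.float64(-0.0228), np.float64(0.0024), np.float64(-0.209), -0.6], [0, np.float64(-0.0283), np.float64(0.0037), np.float64(-0.262), -0.6], [0, np.float64(-0.0338), np.float64(0.0054), np.float64(-0.314), -0.6], [0, np.float64(-0.0392), np.float64(0.0073), np.float64(-0.367), -0.6], [0, np.float64(-0.0445), np.float64(0.0095), np.float64(-0.419), -0.6], [0, np.float64(-0.0497), np.float64(0.0119), np.float64(-0.471), -0.6], [0, np.float64(-0.0547), np.float64(0.0147), np.float64(-0.524), -0.6]]
6076 [[-0.0323 -0.0044 -0.0905]
 [-0.0305  0.0002 -0.0222]
 [-0.0291  0.0053  0.0229]] [0.0005 0.0003] [-0.0206 -0.031 ]
```

Call:
apply_moves(
  commands=[
    [0, -0.0057, 0.0002, -0.052, -0.6],
    [0, -0.0114, 0.0006, -0.105, -0.6],
    [0, -0.0171, 0.0013, -0.157, -0.6],
    [0, -0.0228, 0.0024, -0.209, -0.6],
    [0, -0.0283, 0.0037, -0.262, -0.6],
    [0, -0.0338, 0.0054, -0.314, -0.6],
    [0, -0.0392, 0.0073, -0.367, -0.6],
    [0, -0.0445, 0.0095, -0.419, -0.6],
    [0, -0.0497, 0.0119, -0.471, -0.6],
    [0, -0.0547, 0.0147, -0.524, -0.6],
    [0, -0.0547, 0.0147, -0.524, -0.6],
  ],
)

```text
time: 14.7
ee_pos: [0.5735, 0.0709, 0.1507]
tcp_rot: [-97.9, 90.0, -161.3]
wrist_force: [0.4, 0.0, 0.3]
opening: 0.017
```

```bash
python3 s.py
```

```text
[0.5735 0.0709 0.1507] 26.6 [0.3923 0.0403 0.2963] [-0.0034 -0.0098 -0.0056] origin [ 0.6234 -0.0266  0.0397]
```

Perfect arc: the hinge stays fixed and the forces are about zero.

Call:
apply_moves(
  commands=[
    [0, -0.0057, 0.0002, -0.052, -0.6],
    [0, -0.0114, 0.0006, -0.105, -0.6],
    [0, -0.0171, 0.0013, -0.157, -0.6],
    [0, -0.0228, 0.0024, -0.209, -0.6],
    [0, -0.0283, 0.0037, -0.262, -0.6],
    [0, -0.0338, 0.0054, -0.314, -0.6],
    [0, -0.0392, 0.0073, -0.367, -0.6],
    [0, -0.0445, 0.0095, -0.419, -0.6],
    [0, -0.0497, 0.0119, -0.471, -0.6],
    [0, -0.0547, 0.0147, -0.524, -0.6],
    [0, -0.0547, 0.0147, -0.524, -0.6],
  ],
)

```text
time: 15.8
ee_pos: [0.5313, 0.033, 0.151]
tcp_rot: [-97.0, 90.0, -130.5]
wrist_force: [1.0, 0.4, 0.2]
opening: 0.017
```

```bash
python3 s.py
```

```text
[0.5313 0.033  0.151 ] 56.56 [1.0054 0.4208 0.25  ] [ 0.0156 -0.0267  0.0615] origin [ 0.6231 -0.0266  0.04  ]
```

Call:
apply_moves(
  commands=[
    [0, -0.0038, 0.0001, -0.035, -0.6],
    [0, -0.0076, 0.0003, -0.07, -0.6],
    [0, -0.0114, 0.0006, -0.105, -0.6],
    [0, -0.0152, 0.0011, -0.14, -0.6],
    [0, -0.019, 0.0017, -0.175, -0.6],
    [0, -0.0228, 0.0024, -0.209, -0.6],
    [0, -0.0265, 0.0033, -0.244, -0.6],
    [0, -0.0302, 0.0042, -0.279, -0.6],
    [0, -0.0338, 0.0054, -0.314, -0.6],
    [0, -0.0374, 0.0066, -0.349, -0.6],
    [0, -0.0392, 0.0073, -0.367, -0.6],
    [0, -0.0392, 0.0073, -0.367, -0.6],
  ],
)

```text
time: 17.0
ee_pos: [0.5159, -0.0038, 0.151]
tcp_rot: [-106.3, 90.0, -118.8]
wrist_force: [0.5, 0.6, 0.4]
opening: 0.0172
```

```bash
cat > d.py <<'E'
exec(open("s.py").read())
c=cams.camera("wrist"); W=pts(c)
q=W[teal(W,c,.17)]; L=(q-o["ee_pos"])@R; L=L[L[:,0]<-.024]
p=np.polyfit(L[:,2],L[:,1],1); p=np.polyfit(*L[abs(L[:,1]-np.polyval(p,L[:,2]))<.006][:,[2,1]].T,1)
print(len(L),"y=",p,"door angle rel tool",np.degrees(np.arctan(p[0])),"-> heading",h-np.degrees(np.arctan(p[0])),"shut 81.73")
cv2.imwrite("pics/w_last.png",c["frame"])
E
python3 d.py
```

```text
[ 0.5159 -0.0038  0.151 ] 77.49 [0.5385 0.5943 0.4206] [0.0048 0.0266 0.0247] origin [ 0.623  -0.0265  0.04  ]
10409 y= [-0.0248  0.0039] door angle rel tool -1.417923701874105 -> heading 78.91128898684956 shut 81.73
```

Call:
apply_moves(
  commands=[
    [0, -0.0019, 0, -0.017, -0.6],
    [0, -0.0038, 0.0001, -0.035, -0.6],
    [0, -0.0057, 0.0002, -0.052, -0.6],
    [0, -0.0076, 0.0003, -0.07, -0.6],
    [0, -0.0086, 0.0003, -0.079, -0.6],
    [0, -0.0086, 0.0003, -0.079, -0.6],
  ],
)

```text
time: 17.65
ee_pos: [0.5143, -0.0123, 0.151]
tcp_rot: [-117.7, 90.0, -125.7]
wrist_force: [0.5, 0.5, 0.1]
opening: 0.0172
```

```bash
sed -i 's/h-np.deg/h+np.deg/' d.py; python3 d.py
```

```text
[ 0.5143 -0.0123  0.151 ] 82.01 [0.497  0.4633 0.1259] [ 0.0111 -0.0282 -0.0426] origin [ 0.6228 -0.0266  0.04  ]
10252 y= [-0.0257  0.004 ] door angle rel tool -1.474103653196083 -> heading 80.53628168789933 shut 81.73
```

Advancing in 0.7° steps until the force shows the stop.

Call:
apply_moves(
  commands=[
    [0, -0.0007, 0, -0.006, -0.6],
    [0, -0.0013, 0, -0.012, -0.6],
    [0, -0.0013, 0, -0.012, -0.6],
  ],
)

```text
time: 18.0
ee_pos: [0.5141, -0.0135, 0.151]
tcp_rot: [-121.4, 90.0, -128.7]
wrist_force: [0.0, 0.6, 0.7]
opening: 0.0168
```

Call:
apply_moves(
  commands=[
    [0, -0.0007, 0, -0.006, -0.6],
    [0, -0.0007, 0, -0.006, -0.6],
  ],
)

```text
time: 18.2
ee_pos: [0.514, -0.0143, 0.151]
tcp_rot: [-121.6, 90.0, -128.5]
wrist_force: [0.1, -0.4, -0.8]
opening: 0.0172
```

```bash
python3 d.py
```

```text
[ 0.514  -0.0143  0.151 ] 83.05 [ 0.0589 -0.3982 -0.7638] [ 0.0085 -0.0201 -0.0007] origin [ 0.6228 -0.0266  0.04  ]
10156 y= [-0.0254  0.004 ] door angle rel tool -1.4558026500901782 -> heading 81.59673992592394 shut 81.73
```

Call:
apply_moves(
  commands=[
    [0, -0.0007, 0, -0.006, -0.6],
    [0, -0.0007, 0, -0.006, -0.6],
  ],
)

```text
time: 18.45
ee_pos: [0.514, -0.0148, 0.151]
tcp_rot: [115.7, 90.0, 109.1]
wrist_force: [0.5, 1.3, 0.2]
opening: 0.0167
```

Call:
apply_moves(
  commands=[
    [0, -0.0007, 0, -0.006, -0.6],
    [0, -0.0007, 0, -0.006, -0.6],
  ],
)

```text
time: 18.65
ee_pos: [0.514, -0.0149, 0.151]
tcp_rot: [89.5, 89.9, 83.3]
wrist_force: [1.5, 6.1, 0.8]
opening: 0.0168
```

```bash
python3 d.py
```

```text
[ 0.514  -0.0149  0.151 ] 83.8 [1.4679 6.1054 0.7737] [ 0.9671 -0.2376 -0.0707] origin [ 0.623  -0.0256  0.04  ]
10162 y= [-0.0343  0.0041] door angle rel tool -1.96232464536344 -> heading 81.83523531491257 shut 81.73
```

Contact with the rubber stop at 6 N, with the door heading 81.8° against 81.7° expected. Backing off to centre on the door, opening wider and retreating upward.

Call:
apply_moves(
  commands=[
    [0, 0.002, 0, 0.01, -0.6],
    [0, 0.004, 0, 0.034, -0.6],
    [0, 0.004, 0, 0.034, -0.4],
    [0, 0.004, 0, 0.034, -0.2],
    [0, 0.004, 0, 0.034, -0.2],
    [0, 0.004, 0, 0.034, -0.2],
    [-0.01, 0.004, 0, 0.034, -0.2],
    [-0.03, 0.004, 0, 0.034, -0.2],
    [-0.06, 0.004, 0, 0.034, -0.2],
    [-0.1, 0.004, 0, 0.034, -0.2],
    [-0.12, 0.004, 0, 0.034, -0.2],
    [-0.12, 0.004, 0, 0.034, -0.2],
  ],
)

```text
time: 19.9
ee_pos: [0.5153, -0.0112, 0.275]
tcp_rot: [21.7, 89.7, 13.5]
wrist_force: [0.4, -0.0, -0.5]
opening: 0.0341
```

Run:
```python
exec(open("s.py").read())
c=cams.camera("wrist"); W=pts(c); cv2.imwrite("pics/w4.png",c["frame"])
q=W[teal(W,c,.175)]; q=q[(q[:,1]<.05)&(q[:,1]>-.1)]; ce=np.median(q[:,:2],0); u,s,vt=np.linalg.svd(q[:,:2]-ce,full_matrices=False)
print(len(q),ce,"dir",np.degrees(np.arctan2(*vt[0][::-1])),"z",np.percentile(q[:,2],[5,50,95]),np.polyfit(q[:,0],q[:,2],1))
s=cams.camera("scene"); a=s["frame"][150:300,210:410]; cv2.imwrite("pics/f.png",np.hstack([cv2.resize(c["frame"],(400,300)),cv2.resize(a,(400,300),interpolation=2)]))
```

```text
[ 0.5153 -0.0112  0.275 ] 81.84 [ 0.431  -0.0352 -0.515 ] [-0.0579  0.0094 -0.0018] origin [ 0.6245 -0.0256  0.1646]
2783 [ 0.4956 -0.0018] dir -10.569667867337486 z [0.1771 0.1792 0.1816] [0.0223 0.1681]
```

View pics/f.png

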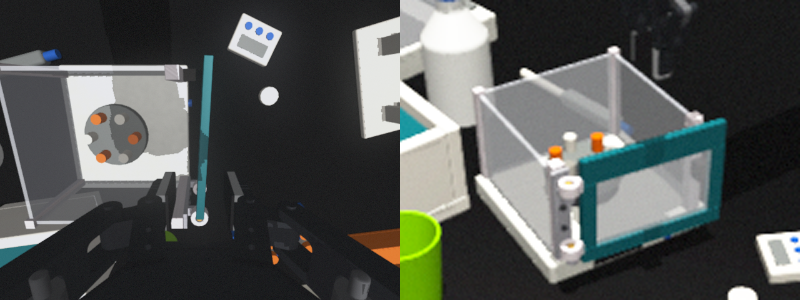

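Both knuckles are on the pins, but the door line is -10.6° against -8.3° when shut, so it drifted about 2° open as I backed off. I'll re-enter with a wider gap and push it home again from outside only.

Call:
apply_moves(
  commands=[
    [0.04, 0, 0, 0, -0.2],
    [0.08, 0, 0, 0, -0.2],
    [0.11, 0, 0, 0, -0.2],
    [0.122, 0, 0, 0, -0.2],
    [0.122, 0, 0, 0, -0.2],
    [0.122, -0.002, 0, 0, -0.2],
    [0.122, -0.004, 0, 0, -0.2],
    [0.122, -0.005, 0, 0, -0.2],
    [0.122, -0.006, 0, 0, -0.2],
    [0.122, -0.007, 0, 0, -0.2],
    [0.122, -0.008, 0, 0, -0.2],
    [0.122, -0.008, 0, 0, -0.2],
  ],
)

```text
time: 21.2
ee_pos: [0.5136, -0.019, 0.1494]
tcp_rot: [63.5, 89.9, 55.4]
wrist_force: [0.1, 1.3, -0.4]
opening: 0.0339
```

```bash
python3 d.py
```

```text
[ 0.5136 -0.019   0.1494] 81.84 [ 0.0965  1.2882 -0.393 ] [ 0.1142 -0.0764 -0.0174] origin [ 0.6223 -0.0334  0.0385]
10789 y= [-0.0363  0.0124] door angle rel tool -2.0789299260066922 -> heading 79.75688131553139 shut 81.73
```

Just touching. Continuing in 0.5 mm steps.

Call:
apply_moves(
  commands=[
    [0, -0.0005, 0, 0, -0.2],
    [0, -0.001, 0, 0, -0.2],
    [0, -0.0015, 0, 0, -0.2],
    [0, -0.002, 0, 0, -0.2],
    [0, -0.0025, 0, 0, -0.2],
    [0, -0.0025, 0, 0, -0.2],
  ],
)

```text
time: 21.85
ee_pos: [0.5133, -0.0215, 0.1494]
tcp_rot: [64.1, 89.9, 56.0]
wrist_force: [-0.1, -0.1, -0.9]
opening: 0.0342
```

Call:
apply_moves(
  commands=[
    [0, -0.0005, 0, 0, -0.2],
    [0, -0.0005, 0, 0, -0.2],
  ],
)

```text
time: 22.05
ee_pos: [0.5132, -0.0221, 0.1494]
tcp_rot: [62.7, 89.9, 54.6]
wrist_force: [0.2, -0.3, 0.4]
opening: 0.0344
```

```bash
python3 d.py
```

```text
[ 0.5132 -0.0221  0.1494] 81.83 [ 0.1623 -0.3391  0.4256] [ 0.0281 -0.0005  0.0026] origin [ 0.6218 -0.0365  0.0385]
10647 y= [-0.011   0.0126] door angle rel tool -0.6294295568607225 -> heading 81.20056585197116 shut 81.73
```

Call:
apply_moves(
  commands=[
    [0, -0.0005, 0, 0, -0.2],
    [0, -0.001, 0, 0, -0.2],
    [0, -0.001, 0, 0, -0.2],
  ],
)

```text
time: 22.4
ee_pos: [0.513, -0.0231, 0.1494]
tcp_rot: [65.3, 89.9, 57.1]
wrist_force: [0.0, -0.6, 0.1]
opening: 0.0347
```

```bash
python3 d.py
```

```text
[ 0.513  -0.0231  0.1494] 81.83 [ 0.002  -0.5567  0.1462] [ 0.0176  0.0249 -0.0202] origin [ 0.6216 -0.0375  0.0384]
10631 y= [-0.0025  0.0126] door angle rel tool -0.14339970601828125 -> heading 81.68300200178798 shut 81.73
```

Call:
apply_moves(
  commands=[
    [0, -0.0004, 0, 0, -0.2],
    [0, -0.0004, 0, 0, -0.2],
  ],
)

```text
time: 22.65
ee_pos: [0.513, -0.0234, 0.1494]
tcp_rot: [64.8, 89.9, 56.7]
wrist_force: [0.4, -0.1, 0.0]
opening: 0.0341
```

Call:
apply_moves(
  commands=[
    [0, -0.0004, 0, 0, -0.2],
    [0, -0.0004, 0, 0, -0.2],
  ],
)

```text
time: 22.85
ee_pos: [0.513, -0.0235, 0.1494]
tcp_rot: [72.1, 89.9, 63.9]
wrist_force: [1.2, 4.1, -0.1]
opening: 0.034
```

```bash
python3 d.py
```

```text
[ 0.513  -0.0235  0.1494] 81.84 [ 1.2435  4.135  -0.0948] [ 0.6075 -0.0482  0.0413] origin [ 0.6216 -0.0378  0.0385]
10608 y= [0.0008 0.0127] door angle rel tool 0.047584379315388975 -> heading 81.88605784964274 shut 81.73
```

At the stop again (4 N). Backing off slowly, only off the outer finger, then checking.

Call:
apply_moves(
  commands=[
    [0, 0.0003, 0, 0, -0.2],
    [0, 0.0006, 0, 0, -0.2],
    [0, 0.0009, 0, 0, -0.2],
    [0, 0.0012, 0, 0, -0.2],
    [0, 0.002, 0, 0, -0.2],
    [0, 0.004, 0, 0, -0.2],
    [0, 0.007, 0, 0, -0.2],
    [0, 0.01, 0, 0, -0.2],
    [0, 0.01, 0, 0, -0.2],
  ],
)

```text
time: 23.8
ee_pos: [0.5144, -0.0132, 0.1494]
tcp_rot: [73.5, 89.9, 65.3]
wrist_force: [-0.5, 0.9, -0.1]
opening: 0.0343
```

```bash
python3 d.py
```

```text
[ 0.5144 -0.0132  0.1494] 81.86 [-0.4785  0.9135 -0.0872] [0.0342 0.0137 0.0708] origin [ 0.6231 -0.0275  0.0385]
10591 y= [-0.0287  0.0055] door angle rel tool -1.6426079718730198 -> heading 80.22157343315936 shut 81.73
```

The door rebounded 1.5° off the rubber. Repeating with a lighter touch and a much slower release.

Call:
apply_moves(
  commands=[
    [0, -0.003, 0, 0, -0.2],
    [0, -0.005, 0, 0, -0.2],
    [0, -0.006, 0, 0, -0.2],
    [0, -0.0068, 0, 0, -0.2],
    [0, -0.0074, 0, 0, -0.2],
    [0, -0.008, 0, 0, -0.2],
    [0, -0.0085, 0, 0, -0.2],
    [0, -0.009, 0, 0, -0.2],
    [0, -0.0095, 0, 0, -0.2],
    [0, -0.0099, 0, 0, -0.2],
    [0, -0.0101, 0, 0, -0.2],
    [0, -0.0101, 0, 0, -0.2],
  ],
)

```text
time: 25.05
ee_pos: [0.513, -0.0234, 0.1494]
tcp_rot: [72.8, 89.9, 64.7]
wrist_force: [-0.1, 0.5, -0.5]
opening: 0.0338
```

```bash
python3 d.py
```

```text
[ 0.513  -0.0234  0.1494] 81.86 [-0.1214  0.5082 -0.5125] [0.0344 0.0256 0.0133] origin [ 0.6216 -0.0377  0.0384]
10636 y= [0.     0.0127] door angle rel tool 0.002528649666820956 -> heading 81.86693595009966 shut 81.73
```

Call:
apply_moves(
  commands=[
    [0, -0.0002, 0, 0, -0.2],
    [0, -0.0002, 0, 0, -0.2],
    [0, -0.0002, 0, 0, -0.2],
  ],
)

```text
time: 25.4
ee_pos: [0.513, -0.0235, 0.1494]
tcp_rot: [73.6, 89.8, 65.4]
wrist_force: [-0.4, 1.0, 0.3]
opening: 0.0347
```

Call:
apply_moves(
  commands=[
    [0, -0.0001, 0, 0, -0.2],
    [0, 0, 0, 0, -0.2],
    [0, 0.0001, 0, 0, -0.2],
    [0, 0.0002, 0, 0, -0.2],
    [0, 0.0003, 0, 0, -0.2],
    [0, 0.0004, 0, 0, -0.2],
    [0, 0.0005, 0, 0, -0.2],
    [0, 0.0006, 0, 0, -0.2],
    [0, 0.0007, 0, 0, -0.2],
    [0, 0.0008, 0, 0, -0.2],
    [0, 0.0009, 0, 0, -0.2],
    [0, 0.001, 0, 0, -0.2],
  ],
)

```text
time: 26.6
ee_pos: [0.5131, -0.0225, 0.1494]
tcp_rot: [73.7, 89.8, 65.5]
wrist_force: [0.1, -0.0, -0.5]
opening: 0.0343
```

```bash
python3 d.py
```

```text
[ 0.5131 -0.0225  0.1494] 81.87 [ 0.1212 -0.0127 -0.4885] [-0.047  -0.0008 -0.0137] origin [ 0.6218 -0.0367  0.0385]
10646 y= [-0.0079  0.0126] door angle rel tool -0.45445150843341975 -> heading 81.41498824116638 shut 81.73
```

Call:
apply_moves(
  commands=[
    [0, 0.003, 0, 0, -0.2],
    [0, 0.006, 0, 0, -0.2],
    [0, 0.009, 0, 0, -0.2],
    [0, 0.009, 0, 0, -0.2],
    [0, 0.009, 0, 0, -0.2],
  ],
)

```text
time: 27.15
ee_pos: [0.5144, -0.0134, 0.1494]
tcp_rot: [73.7, 89.8, 65.6]
wrist_force: [-0.0, -0.8, -0.1]
opening: 0.0342
```

```bash
python3 d.py; cp pics/w_last.png pics/a1.png; python3 d.py
```

```text
[ 0.5144 -0.0134  0.1494] 81.89 [-0.0134 -0.838  -0.1138] [0.0398 0.008  0.0124] origin [ 0.6231 -0.0276  0.0385]
10539 y= [-0.0255  0.0052] door angle rel tool -1.4620702653206317 -> heading 80.43252826158526 shut 81.73
[ 0.5144 -0.0135  0.1494] 81.88 [-0.0893  0.1924 -0.1467] [-0.0159 -0.0043  0.0155] origin [ 0.6231 -0.0277  0.0385]
10538 y= [-0.025   0.0054] door angle rel tool -1.4293117012767957 -> heading 80.45395616049504 shut 81.73
```

Call:
apply_moves(
  commands=[
    [0, 0, 0, 0, -0.2],
    [0, 0, 0, 0, -0.2],
    [0, 0, 0, 0, -0.2],
    [0, 0, 0, 0, -0.2],
    [0, 0, 0, 0, -0.2],
    [0, 0, 0, 0, -0.2],
  ],
)

```text
time: 27.85
ee_pos: [0.5144, -0.0136, 0.1494]
tcp_rot: [74.0, 89.9, 65.9]
wrist_force: [-0.0, -0.2, 0.7]
opening: 0.0343
```

```bash
python3 d.py
```

```text
[ 0.5144 -0.0136  0.1494] 81.88 [-0.0398 -0.1898  0.6986] [-0.0478  0.0135 -0.0016] origin [ 0.623  -0.0278  0.0385]
10547 y= [-0.0248  0.0055] door angle rel tool -1.4198609897109906 -> heading 80.45528275734931 shut 81.73
```

It settles at 80.45°, about 4 mm off the stop, because sideways release lets it coast. Next try: bring it to a bare touch, let it settle, then leave straight upward so the finger gives it no room to coast.

Call:
apply_moves(
  commands=[
    [0, -0.004, 0, 0, -0.2],
    [0, -0.006, 0, 0, -0.2],
    [0, -0.0066, 0, 0, -0.2],
    [0, -0.0072, 0, 0, -0.2],
    [0, -0.0078, 0, 0, -0.2],
    [0, -0.0083, 0, 0, -0.2],
    [0, -0.0087, 0, 0, -0.2],
    [0, -0.0091, 0, 0, -0.2],
    [0, -0.0094, 0, 0, -0.2],
    [0, -0.0096, 0, 0, -0.2],
    [0, -0.0098, 0, 0, -0.2],
    [0, -0.0098, 0, 0, -0.2],
  ],
)

```text
time: 29.1
ee_pos: [0.513, -0.0233, 0.1493]
tcp_rot: [74.0, 89.9, 65.9]
wrist_force: [0.4, 0.5, 0.2]
opening: 0.0343
```

Call:
apply_moves(
  commands=[
    [0, 0, 0, 0, -0.2],
    [0, 0, 0, 0, -0.2],
    [0, 0, 0, 0, -0.2],
    [0, 0, 0, 0, -0.2],
    [0, 0, 0, 0, -0.2],
  ],
)

```text
time: 29.6
ee_pos: [0.513, -0.0233, 0.1494]
tcp_rot: [72.8, 89.9, 64.7]
wrist_force: [-0.1, 0.1, 0.5]
opening: 0.0342
```

```bash
python3 d.py
```

```text
[ 0.513  -0.0233  0.1494] 81.88 [-0.1156  0.0561  0.4622] [-0.0036  0.0305  0.0017] origin [ 0.6217 -0.0375  0.0385]
10614 y= [-0.0013  0.0126] door angle rel tool -0.07587941948104703 -> heading 81.80150752337241 shut 81.73
```

Door at 81.80° with no force. Leaving straight up, slowly at first.

Call:
apply_moves(
  commands=[
    [-0.003, 0, 0, 0, -0.2],
    [-0.008, 0, 0, 0, -0.2],
    [-0.015, 0, 0, 0, -0.2],
    [-0.025, 0, 0, 0, -0.2],
    [-0.035, 0, 0, 0, -0.2],
    [-0.045, 0, 0, 0, -0.2],
    [-0.055, 0, 0, 0, -0.2],
    [-0.07, 0, 0, 0, -0.2],
    [-0.07, 0, 0, 0, -0.2],
  ],
)

```text
time: 30.55
ee_pos: [0.5136, -0.0235, 0.2217]
tcp_rot: [36.5, 89.7, 28.4]
wrist_force: [-0.5, 0.4, 0.4]
opening: 0.0345
```

```bash
cat > e.py <<'E'
exec(open("s.py").read())
c=cams.camera("wrist"); W=pts(c); cv2.imwrite("pics/w5.png",c["frame"])
q=W[teal(W,c,.172)]; q=q[(q[:,1]<.06)&(q[:,1]>-.1)]
# rail top edge mid-line per x-bin
p=np.polyfit(q[:,0],q[:,1],1); print(len(q),"line deg",np.degrees(np.arctan(p[0])),"-> heading",90+np.degrees(np.arctan(p[0])),"y at x=.51",np.polyval(p,.51),"z med",np.median(q[:,2]),"free-end x",q[:,0].min())
E
python3 e.py
```

```text
[ 0.5136 -0.0235  0.2217] 81.87 [-0.5063  0.3568  0.3606] [-0.0245 -0.0092 -0.0299] origin [ 0.6226 -0.0377  0.1111]
5518 line deg -10.003025102922612 -> heading 79.9969748970774 y at x=.51 -0.00634042363107605 z med 0.1798939746853389 free-end x 0.4194128397413821
```

```bash
python3 -c "
import cv2
a=cv2.imread('pics/w5.png'); print(a.shape); b=cv2.imread('pics/w_last.png')
cv2.imwrite('pics/w5c.png',cv2.hconcat([cv2.resize(x[0:320,200:420],(400,582),interpolation=2) for x in (b,a)]))"
```

```text
(480, 640, 3)
```

View pics/w5c.png

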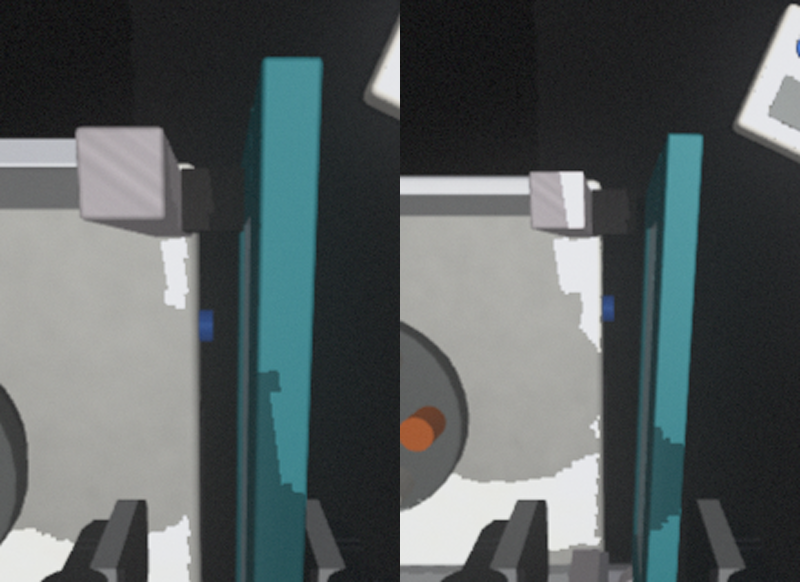

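Left (finger holding): the door touches the black stop at (215,195). Right (finger away): a gap of about 5 mm is visible between stop and door at (638,205). Checking whether the door still drifts.

Call:
apply_moves(
  commands=[
    [0, 0, 0, 0, -0.2],
    [0, 0, 0, 0, -0.2],
    [0, 0, 0, 0, -0.2],
    [0, 0, 0, 0, -0.2],
    [0, 0, 0, 0, -0.2],
    [0, 0, 0, 0, -0.2],
    [0, 0, 0, 0, -0.2],
    [0, 0, 0, 0, -0.2],
  ],
)

```text
time: 31.4
ee_pos: [0.5134, -0.0235, 0.2204]
tcp_rot: [46.4, 89.8, 38.3]
wrist_force: [0.3, 0.0, 0.2]
opening: 0.0341
```

```bash
python3 e.py
```

```text
[ 0.5134 -0.0235  0.2204] 81.87 [0.2537 0.0409 0.2363] [ 0.0232  0.007  -0.0352] origin [ 0.6223 -0.0377  0.1097]
5589 line deg -10.003881696589978 -> heading 79.99611830341001 y at x=.51 -0.006312816879038216 z med 0.18115371006973566 free-end x 0.41955647834855075
```

The door is static. This fits a loose bore rolling up the pin under friction, with gravity rolling it back about 1.5° on release. Remedy: grip it at its rest angle, take its weight so the hinge is unloaded, turn it to the stop in the grip, set it down and release.

Call:
apply_moves(
  commands=[
    [0, 0.0163, -0.0005, 0.0326, -0.2],
    [0, 0.0163, -0.0005, 0.0326, -0.2],
    [0.03, 0.0163, -0.0005, 0.0326, -0.2],
    [0.06, 0.0163, -0.0005, 0.0326, -0.2],
    [0.0702, 0.0163, -0.0005, 0.0326, -0.2],
    [0.0702, 0.0163, -0.0005, 0.0326, -0.2],
    [0.0702, 0.0163, -0.0005, 0.0326, -0.2],
  ],
  newtons=25,
)

```text
time: 32.15
ee_pos: [0.5158, -0.0073, 0.1515]
tcp_rot: [38.2, 89.7, 28.3]
wrist_force: [-0.6, 1.0, -0.2]
opening: 0.0341
```

```bash
python3 d.py
```

```text
[ 0.5158 -0.0073  0.1515] 80.01 [-0.579   0.9954 -0.1768] [ 0.0173 -0.0137 -0.0068] origin [ 0.6242 -0.025   0.0409]
9892 y= [0.0005 0.0003] door angle rel tool 0.029731729110751448 -> heading 80.0424368075325 shut 81.73
```

Call:
apply_moves(
  commands=[
    [0, 0, 0, 0, -0.5],
    [0, 0, 0, 0, -0.7],
    [0, 0, 0, 0, -1],
    [0, 0, 0, 0, -1],
    [0, 0, 0, 0, -1],
    [0, 0, 0, 0, -1],
  ],
)

```text
time: 32.8
ee_pos: [0.5164, -0.0074, 0.1528]
tcp_rot: [26.9, 89.6, 16.9]
wrist_force: [0.3, -0.9, 5.8]
opening: 0.0094
```

Call:
apply_moves(
  commands=[
    [-0.0005, 0, 0, 0, -1],
    [-0.001, 0, 0, 0, -1],
    [-0.0015, 0, 0, 0, -1],
    [-0.002, 0, 0, 0, -1],
    [-0.002, 0, 0, 0, -1],
  ],
)

```text
time: 33.3
ee_pos: [0.5165, -0.0074, 0.1546]
tcp_rot: [27.1, 89.6, 17.1]
wrist_force: [4.7, -2.0, -4.3]
opening: 0.0093
```

```bash
python3 d.py
```

```text
[ 0.5165 -0.0074  0.1546] 80.0 [ 4.7111 -2.0405 -4.3016] [-0.1881 -0.8405 -0.0117] origin [ 0.6252 -0.0252  0.0442]
9795 y= [-0.0012  0.0011] door angle rel tool -0.06781873636729759 -> heading 79.93045850647599 shut 81.73
```

Call:
apply_moves(
  commands=[
    [0, 0, 0.0004, 0, -1],
    [0, 0, 0.0008, 0, -1],
    [0, 0, 0.0008, 0, -1],
  ],
)

```text
time: 33.65
ee_pos: [0.5168, -0.0074, 0.1545]
tcp_rot: [32.1, 89.7, 22.1]
wrist_force: [-0.7, -0.3, -3.2]
opening: 0.0097
```

```bash
python3 s.py
```

```text
[ 0.5168 -0.0074  0.1545] 80.01 [-0.7197 -0.2587 -3.2159] [-0.0975  0.3859  0.0147] origin [ 0.6254 -0.0252  0.0441]
```

Call:
apply_moves(
  commands=[
    [0, 0, -0.0002, 0, -1],
    [0, -0.0009, -0.0002, -0.008, -1],
    [0, -0.0017, -0.0002, -0.016, -1],
    [0, -0.0025, -0.0001, -0.023, -1],
    [0, -0.003, -0.0001, -0.028, -1],
    [0, -0.003, -0.0001, -0.028, -1],
  ],
)

```text
time: 34.25
ee_pos: [0.5161, -0.0104, 0.1545]
tcp_rot: [31.0, 89.7, 22.6]
wrist_force: [0.2, -0.1, -4.0]
opening: 0.0098
```

```bash
python3 d.py
```

```text
[ 0.5161 -0.0104  0.1545] 81.62 [ 0.2349 -0.0607 -3.9706] [-0.0749 -0.0421 -0.0476] origin [ 0.6252 -0.0252  0.0441]
9523 y= [-0.0018  0.0012] door angle rel tool -0.10381580757930965 -> heading 81.51430601054416 shut 81.73
```

Forces are clean. A little further, to a light stop contact.

Call:
apply_moves(
  commands=[
    [0, -0.0004, 0, -0.004, -1],
    [0, -0.0007, 0, -0.007, -1],
    [0, -0.0007, 0, -0.007, -1],
  ],
)

```text
time: 34.6
ee_pos: [0.516, -0.0111, 0.1545]
tcp_rot: [30.1, 89.7, 22.2]
wrist_force: [0.1, -0.5, -4.3]
opening: 0.0094
```

```bash
python3 d.py
```

```text
[ 0.516  -0.0111  0.1545] 82.01 [ 0.0631 -0.5287 -4.2906] [-0.1009 -0.0963 -0.0543] origin [ 0.6252 -0.0251  0.0441]
9390 y= [-0.0019  0.0012] door angle rel tool -0.10960729516966636 -> heading 81.90489520842203 shut 81.73
```

Call:
apply_moves(
  commands=[
    [0, -0.0004, 0, -0.004, -1],
    [0, -0.0006, 0, -0.006, -1],
    [0, -0.0006, 0, -0.006, -1],
  ],
)

```text
time: 34.95
ee_pos: [0.516, -0.0114, 0.1546]
tcp_rot: [35.9, 89.7, 28.3]
wrist_force: [0.7, 2.9, -4.2]
opening: 0.0101
```

```bash
python3 s.py
```

```text
[ 0.516  -0.0114  0.1546] 82.36 [ 0.675   2.8915 -4.2273] [ 0.6743 -0.0749 -0.2519] origin [ 0.6252 -0.0246  0.0441]
```

Call:
apply_moves(
  commands=[
    [0, 0.0002, 0, 0.002, -1],
    [0.0005, 0.0002, 0, 0.002, -1],
    [0.001, 0.0002, 0, 0.002, -1],
    [0.0014, 0.0002, 0, 0.002, -1],
    [0.0014, 0.0002, 0, 0.002, -1],
  ],
)

```text
time: 35.45
ee_pos: [0.516, -0.0113, 0.1533]
tcp_rot: [34.8, 89.6, 27.0]
wrist_force: [-0.7, 0.8, -0.7]
opening: 0.0093
```

```bash
python3 s.py
```

```text
[ 0.516  -0.0113  0.1533] 82.24 [-0.6516  0.8074 -0.7202] [ 0.1396  0.0909 -0.2281] origin [ 0.6252 -0.0247  0.0428]
```

Seated again (weight back on the shoulders), with light stop contact. Releasing symmetrically.

Call:
apply_moves(
  commands=[
    [0.0003, 0, 0, 0, -1],
    [0.0003, 0, 0, 0, -1],
    [0.0003, 0, 0, 0, -0.72],
    [0.0003, 0, 0, 0, -0.68],
    [0.0003, 0, 0, 0, -0.6],
    [0.0003, 0, 0, 0, -0.5],
    [0.0003, 0, 0, 0, -0.3],
    [0.0003, 0, 0, 0, -0.2],
    [0.0003, 0, 0, 0, -0.2],
    [0.0003, 0, 0, 0, -0.2],
  ],
)

```text
time: 36.45
ee_pos: [0.516, -0.0112, 0.153]
tcp_rot: [34.8, 89.6, 27.0]
wrist_force: [-0.7, 0.8, -0.9]
opening: 0.0342
```

```bash
python3 d.py
```

```text
[ 0.516  -0.0112  0.153 ] 82.25 [-0.7444  0.8458 -0.8989] [-0.0709 -0.0413 -0.0082] origin [ 0.6252 -0.0247  0.0425]
9962 y= [-0.0148  0.0022] door angle rel tool -0.8482928222638524 -> heading 81.397123606535 shut 81.73
```

Free rest is now 81.40°, about 1.5 mm off the stop: much better. Repeating once with a lighter stop contact while setting down.

Call:
apply_moves(
  commands=[
    [0, 0.0022, 0, 0.0148, -0.2],
    [0, 0.0022, 0, 0.0148, -0.2],
    [0, 0.0022, 0, 0.0148, -0.5],
    [0, 0.0022, 0, 0.0148, -0.7],
    [0, 0.0022, 0, 0.0148, -1],
    [0, 0.0022, 0, 0.0148, -1],
    [0, 0.0022, 0, 0.0148, -1],
    [-0.0007, 0.0022, 0, 0.0148, -1],
    [-0.0014, 0.0022, 0, 0.0148, -1],
    [-0.002, 0.0022, 0.0003, 0.0148, -1],
    [-0.002, 0.0022, 0.0003, 0.0148, -1],
  ],
)

```text
time: 37.6
ee_pos: [0.5164, -0.0091, 0.1546]
tcp_rot: [39.2, 89.7, 30.5]
wrist_force: [1.4, -2.0, -5.0]
opening: 0.0094
```

```bash
python3 d.py
```

```text
[ 0.5164 -0.0091  0.1546] 81.39 [ 1.3617 -1.9837 -5.0031] [-0.4654 -0.0259 -0.2248] origin [ 0.6254 -0.0242  0.0441]
9633 y= [-0.005   0.0011] door angle rel tool -0.28794158598296554 -> heading 81.1041647270969 shut 81.73
```

Call:
apply_moves(
  commands=[
    [0, -0.0006, 0.0001, -0.004, -1],
    [0, -0.0012, 0.0001, -0.008, -1],
    [0, -0.0016, 0.0001, -0.012, -1],
    [0, -0.0016, 0.0001, -0.012, -1],
  ],
)

```text
time: 38.05
ee_pos: [0.5162, -0.0107, 0.1546]
tcp_rot: [40.4, 89.7, 32.5]
wrist_force: [0.7, -1.8, -4.7]
opening: 0.0097
```

```bash
python3 d.py
```

```text
[ 0.5162 -0.0107  0.1546] 82.09 [ 0.6627 -1.8048 -4.6867] [-0.2472  0.149  -0.1035] origin [ 0.6253 -0.0245  0.0441]
9500 y= [-0.0043  0.0012] door angle rel tool -0.24682350838594294 -> heading 81.84624409378371 shut 81.73
```

Call:
apply_moves(
  commands=[
    [0, -0.0003, 0, 0.001, -1],
    [0, -0.0005, 0, 0.002, -1],
    [0, -0.0005, 0, 0.002, -1],
  ],
)

```text
time: 38.4
ee_pos: [0.5161, -0.011, 0.1547]
tcp_rot: [43.0, 89.7, 34.9]
wrist_force: [-0.5, -0.6, -3.6]
opening: 0.0096
```

```bash
python3 d.py
```

```text
[ 0.5161 -0.011   0.1547] 81.98 [-0.5389 -0.5664 -3.566 ] [0.013  0.0744 0.0497] origin [ 0.6252 -0.025   0.0442]
9444 y= [-0.0018  0.0011] door angle rel tool -0.10387695099204633 -> heading 81.87651453731473 shut 81.73
```

Clean forces and heading 81.88° (at the stop). Setting down and releasing gently.

Call:
apply_moves(
  commands=[
    [0.0005, -0.0001, 0, 0, -1],
    [0.001, -0.0001, 0, 0, -1],
    [0.0014, -0.0001, 0, 0, -1],
    [0.0017, -0.0001, 0, 0, -1],
    [0.0017, -0.0001, 0, 0, -1],
    [0.0017, -0.0001, 0, 0, -0.76],
    [0.0017, -0.0001, 0, 0, -0.74],
    [0.0017, -0.0001, 0, 0, -0.72],
    [0.0017, -0.0001, 0, 0, -0.6],
    [0.0017, -0.0001, 0, 0, -0.4],
    [0.0017, -0.0001, 0, 0, -0.2],
    [0.0017, -0.0001, 0, 0, -0.2],
  ],
)

```text
time: 39.65
ee_pos: [0.5161, -0.0112, 0.153]
tcp_rot: [42.1, 89.7, 34.1]
wrist_force: [0.4, -0.6, -0.6]
opening: 0.0344
```

```bash
python3 d.py
```

```text
[ 0.5161 -0.0112  0.153 ] 81.98 [ 0.3571 -0.608  -0.5812] [-0.0143 -0.0477 -0.012 ] origin [ 0.6252 -0.0251  0.0424]
9599 y= [-0.0028  0.0013] door angle rel tool -0.15802045580829882 -> heading 81.81764270667541 shut 81.73
```

The free door now rests at 81.82°, at the stop. Retreating straight up.

Call:
apply_moves(
  commands=[
    [-0.01, 0, 0, 0, -0.2],
    [-0.03, 0, 0, 0, -0.2],
    [-0.06, 0, 0, 0, -0.2],
    [-0.1, 0, 0, 0, -0.2],
    [-0.13, 0, 0, 0, -0.2],
    [-0.13, 0, 0, 0, -0.2],
    [-0.13, 0, 0, 0, -0.2],
  ],
)

```text
time: 40.4
ee_pos: [0.5159, -0.0116, 0.284]
tcp_rot: [34.1, 89.6, 26.1]
wrist_force: [-0.6, -0.7, -0.4]
opening: 0.0341
```

```bash
python3 e.py
python3 - <<'E'
from h import *
s=cams.camera("scene"); t=cams.camera("top"); w=cv2.imread("pics/w5.png")
cv2.imwrite("pics/fin.png",np.hstack([cv2.resize(w[0:300,180:420],(400,500),interpolation=2),cv2.resize(s["frame"][160:290,230:334],(400,500),interpolation=2)]))
a=np.load("top1.npz")["frame"].astype(int); d=abs(a-t["frame"].astype(int)).max(2)
for n,(x0,y0,x1,y1) in dict(rack=(238,141,294,180),jug=(448,231,494,273),cup=(339,136,370,171),cap=(253,254,263,268),timer=(251,280,284,307),pip=(386,297,472,311),ice=(388,139,474,209),purple=(151,327,233,376)).items(): print(n,(d[y0:y1,x0:x1]>60).mean().round(3))
E
```

```text
[ 0.5159 -0.0116  0.284 ] 81.98 [-0.6467 -0.665  -0.4298] [-0.0164 -0.0279 -0.024 ] origin [ 0.6251 -0.0255  0.1737]
2230 line deg -7.708700628222067 -> heading 82.29129937177794 y at x=.51 -0.009194567814649252 z med 0.18022407155416634 free-end x 0.41809862630387606
rack 0.172
jug 0.0
cup 0.0
cap 0.0
timer 0.342
pip 0.0
ice 0.0
purple 0.0
```

View pics/fin.png

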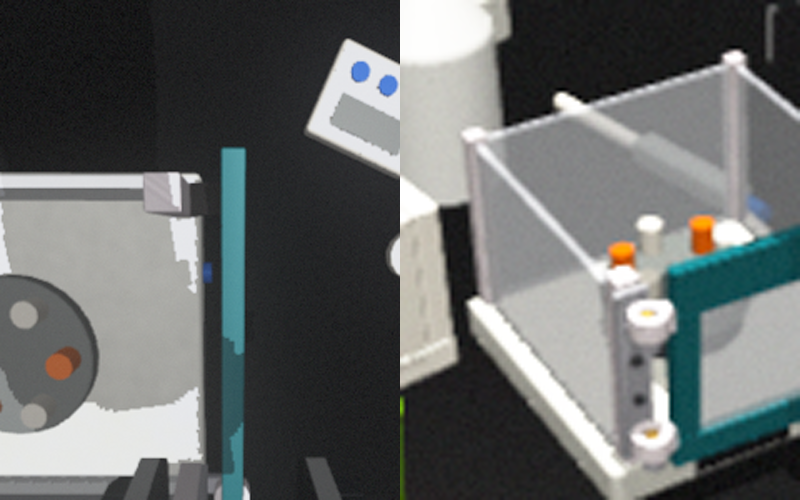

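Both knuckles are home (pin tips visible in the bores at (650,320) and (652,437)) and the door is parallel at the stop. The top-view difference at the timer and rack may be the arm or its shadow, so I'm checking that in the scene view.

Run:
```python
from h import *
s=cams.camera("scene")["frame"].astype(int); a=np.load("scene1.npz")["frame"].astype(int); d=abs(a-s).max(2)
for n,(x0,y0,x1,y1) in dict(rack=(234,312,317,391),timer=(390,267,415,290),cap=(375,293,389,308)).items():
    f=[cv2.cvtColor(k[y0:y1,x0:x1].astype(np.uint8),cv2.COLOR_BGR2GRAY).astype(np.float32) for k in (a,s)]
    print(n,(d[y0:y1,x0:x1]>60).mean().round(3),"shift",cv2.phaseCorrelate(*f), cams.spot_in(n,"scene")[:1])
```

```text
rack 0.0 shift ((0.015793041674584174, 0.02149494656059403), 0.9914738441838159) [{'rect': [233.7, 310.9, 316.0, 391.7], 'confidence': 0.7}]
timer 0.0 shift ((0.4640369485021285, 0.0549009251232242), 0.9981775116920472) [{'rect': [387.5, 264.9, 416.6, 291.8], 'confidence': 0.92}]
cap 0.0 shift ((0.5279811720977339, 0.5029948570400355), 0.992590778933631) [{'rect': [376.0, 290.0, 386.0, 308.0], 'confidence': 0.54}]
```

Nothing moved; handing in.

```bash
python3 e.py; python3 -c "
from workcell import bot
print(bot.job_done())"
```

```text
[ 0.5153 -0.0116  0.2824] 81.98 [-0.1395 -0.0257  0.0588] [-0.0189 -0.0561 -0.0204] origin [ 0.6242 -0.0255  0.1717]
2148 line deg -7.714601349612213 -> heading 82.28539865038779 y at x=.51 -0.009228188916401966 z med 0.1814410903936725 free-end x 0.41877271824910645
the job is handed in; nothing more can be done
None
```

The door hangs on both hinge pins, fully seated and shut against its rubber stop, and the job was handed in at about 41 s. I lifted it from the stand and, holding it about 85° open, felt for the pins. I lowered it until the shoulders took its weight, then swung it shut.

- **Forces:** The largest wrist force I read was about 6 N, once when I first met the stop and once while gripping the door again. Readings were taken between moves, so a brief higher peak would not have shown.
- **Rebound:** The door came back 1.5–2° each time I pushed it shut and let go. I fixed this by gripping it, raising it about 2 mm on the pins to unload the hinge, turning it to the stop and setting it down again. It then stayed put when released.
- **Last checks:** The pin tips show in both knuckle bores, and the gripper is clear above the door. The door read 81.8° just after release and 82.3° from higher up, against about 81.8° when touching the stop. I put that 0.5° difference down to measuring error.
- **Bystanders:** The top view showed changes at the timer and rack. The scene view showed neither had moved, so I took those changes to be the arm or its shadow.

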